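# Load the cutter blades and preset the portion counter

### The job

Load the vegetable cutter's blade cassette: lay every loose blade flat and fully home in a pocket of its own, with the blade's notch over that pocket's locating pin. When all are in, set the three lever wheels of the portion counter to 2 - 7 - 4, from left to right. Leave the dairy tub, the tin and the tape roll where they are.

Things in the scene. Friction and masses are not known exactly. Their poses are not given: they have to be found in the camera images.
- blade_a: cutter blade, a flat plain steel plate 100 (its x) x 36 (its y) x 4 mm, with a black cross grip standing on its middle: 12 mm (x) x 30 mm (y), top 30 mm above the underside, best pinched across its 12 mm. One end (+x) has an open U notch, 10 mm wide and 18 mm deep. All blades are alike; about 0.09 kg. Origin: centre of the underside, z up. Absent (None) in some starts
- blade_b: cutter blade, a flat plain steel plate 100 (its x) x 36 (its y) x 4 mm, with a black cross grip standing on its middle: 12 mm (x) x 30 mm (y), top 30 mm above the underside, best pinched across its 12 mm. One end (+x) has an open U notch, 10 mm wide and 18 mm deep. All blades are alike; about 0.09 kg. Origin: centre of the underside, z up. Absent (None) in some starts
- blade_c: cutter blade, a flat plain steel plate 100 (its x) x 36 (its y) x 4 mm, with a black cross grip standing on its middle: 12 mm (x) x 30 mm (y), top 30 mm above the underside, best pinched across its 12 mm. One end (+x) has an open U notch, 10 mm wide and 18 mm deep. All blades are alike; about 0.09 kg. Origin: centre of the underside, z up. Absent (None) in some starts
- blade_d: cutter blade, a flat plain steel plate 100 (its x) x 36 (its y) x 4 mm, with a black cross grip standing on its middle: 12 mm (x) x 30 mm (y), top 30 mm above the underside, best pinched across its 12 mm. One end (+x) has an open U notch, 10 mm wide and 18 mm deep. All blades are alike; about 0.09 kg. Origin: centre of the underside, z up. Absent (None) in some starts
- notch_a (a point): point in the notch of blade_a where the pin belongs: on the blade's centre line at its underside, 38 mm towards +x from the blade's origin; axes as the blade
- notch_b (a point): point in the notch of blade_b where the pin belongs: on the blade's centre line at its underside, 38 mm towards +x from the blade's origin; axes as the blade
- notch_c (a point): point in the notch of blade_c where the pin belongs: on the blade's centre line at its underside, 38 mm towards +x from the blade's origin; axes as the blade
- notch_d (a point): point in the notch of blade_d where the pin belongs: on the blade's centre line at its underside, 38 mm towards +x from the blade's origin; axes as the blade
- cassette: fixed aluminium blade cassette, 126 (x) x 218 (y) x 14 mm, standing on the surface, with four open pockets side by side along y, 52 mm apart, each 106 mm (x) x 42 mm (y) and 6 mm deep (pocket floor 8 mm over the underside); walls 10 mm wide. Each pocket has one locating pin on its centre line, 38 mm towards +x from the pocket's middle. Any pocket takes any blade. Origin: centre of the underside
- pin1 (a point): foot of the locating pin of pocket 1 (1 at +y, the left, to 4), at the pocket floor; the pin is 6 mm thick, 13 mm high and tapers over its last 5 mm. Axes as the cassette: a seated blade's x and z agree with this point's x and z, and its notch point lies here
- pin2 (a point): foot of the locating pin of pocket 2 (1 at +y, the left, to 4), at the pocket floor; the pin is 6 mm thick, 13 mm high and tapers over its last 5 mm. Axes as the cassette: a seated blade's x and z agree with this point's x and z, and its notch point lies here
- pin3 (a point): foot of the locating pin of pocket 3 (1 at +y, the left, to 4), at the pocket floor; the pin is 6 mm thick, 13 mm high and tapers over its last 5 mm. Axes as the cassette: a seated blade's x and z agree with this point's x and z, and its notch point lies here
- pin4 (a point): foot of the locating pin of pocket 4 (1 at +y, the left, to 4), at the pocket floor; the pin is 6 mm thick, 13 mm high and tapers over its last 5 mm. Axes as the cassette: a seated blade's x and z agree with this point's x and z, and its notch point lies here
- counter: fixed grey housing of the portion counter, 110 (x) x 150 (y) mm, deck 40 mm high, carrying three black lever wheels side by side, 44 mm apart along y, between round-topped cheeks (top 64 mm over the underside) with ten tick marks each; the axles run along its y, 45 mm over the underside and at its x = 0; the ticks for digits 0 and 5 are longer. Origin: centre of the underside; x points away from the robot at yaw 0
- wheel_left (a joint): left (+y) digit wheel, rad: digit = value / 0.2094 (12 degrees a digit), from 0 (lever leaning 54 degrees towards the counter's -x, the robot) through 4.5 (lever straight up) to 9 (1.885, leaning 54 degrees away). No detents: friction holds it (about 0.06 N m; a push of 1 to 2 N on the knob moves it) and it stays where it is left. Stops at 0 and 9
- knob_left (a point): centre of the round knob at the end of the left wheel's lever: a bar 12 mm thick and 18 mm long along y, 50 mm from the axle; lever 6 mm thick, 12 mm wide; the wheel itself is 36 mm across
- wheel_mid (a joint): middle digit wheel, rad: digit = value / 0.2094 (12 degrees a digit), from 0 (lever leaning 54 degrees towards the counter's -x, the robot) through 4.5 (lever straight up) to 9 (1.885, leaning 54 degrees away). No detents: friction holds it (about 0.06 N m; a push of 1 to 2 N on the knob moves it) and it stays where it is left. Stops at 0 and 9
- knob_mid (a point): centre of the round knob at the end of the mid wheel's lever: a bar 12 mm thick and 18 mm long along y, 50 mm from the axle; lever 6 mm thick, 12 mm wide; the wheel itself is 36 mm across
- wheel_right (a joint): right (-y) digit wheel, rad: digit = value / 0.2094 (12 degrees a digit), from 0 (lever leaning 54 degrees towards the counter's -x, the robot) through 4.5 (lever straight up) to 9 (1.885, leaning 54 degrees away). No detents: friction holds it (about 0.06 N m; a push of 1 to 2 N on the knob moves it) and it stays where it is left. Stops at 0 and 9
- knob_right (a point): centre of the round knob at the end of the right wheel's lever: a bar 12 mm thick and 18 mm long along y, 50 mm from the axle; lever 6 mm thick, 12 mm wide; the wheel itself is 36 mm across
- tub: dairy tub, 72 mm across, 71 mm tall, bystander; origin at the centre of its underside
- tin: small food tin, 58 mm across, 72 mm tall, bystander; origin at the centre of its underside
- tape: roll of tape lying flat, 93 mm across, 48 mm tall, bystander; origin at the centre of its underside

How it is judged:
By the outcome, as a careful person would: the job done as asked, in the order asked, and still so for the second after the job is handed in, with the robot touching nothing.
Of blade_a, blade_b, blade_c, blade_d only 3 to 4 are there at a start; the rules pass over those that are not, and their reading is None.
At some moment in a run one of blade_a, blade_b, blade_c, blade_d may be knocked a few centimetres aside while the robot is not near it.
Once in a run the grip may slacken for a moment while it holds something.
It also fails if it takes over 208 s, if anything falls off the work surface, if the arm or the gripper's body presses on something with over 40 N, if the wrist force passes 120 N, or if a joint passes its speed limit or range.

### The arm

A 6-joint arm with a two-finger parallel gripper is mounted at the origin on a cart in front of the work surface, level with it; the furniture and walls round the work are solid. World frame = base frame: x ahead of the robot, y to its left, z up, the work surface at z = 0. Lengths are in mm, angles in degrees, forces in N, time in s.
With the tool pointing down it reaches from about 300 to 850 mm from the base axis. Payload 4.2 kg.
Tool frame: the origin (TCP) lies at the centre of the arm's flange, where the gripper is bolted on; the fingertips stand 191 mm ahead of it and the grasp point (between the pads) lies 172 mm ahead of it; z points along the fingers, y is the direction in which the jaws open and shut (so a half turn about z gives the same grasp; the last joint's range is limited). The gripper opens to 91 mm and grips with 3 to 60 N. Pads are 32 mm wide; open, the fingers measure 118 mm over their backs; the gripper's body (76 mm by 178 mm) begins 60 mm behind the grasp point.
Start: joints at [66.234, 18.312, 89.639, -0, 72.044, -1.146], TCP at [221.155, 530.767, 404.776] pointing down, gripper open.
Joint ranges: [-177.97, 177.97], [-48.28, 115.42], [12.27, 149.76], [-77.06, 257.06], [2.81, 150.46], [-146.56, 146.56]. Speed limits (degrees/s): [147.25, 147.25, 180, 180, 180, 180].

### API

Orientations are given as [roll, pitch, yaw] about the fixed x, y, z axes, in that order (R = Rz(yaw) Ry(pitch) Rx(roll)).
In Python, from workcell import status, vision, ticket gives the robot as it stands.
- The arm moves only by the shell command python3 -m jog 'ROWS' [FORCE]. ROWS is JSON, a list of rows, each a list of 7 numbers: the finger opening in m, from 0 to 0.0912, then the shift along the tool's x, y, z in m, then the turn, a rotation vector about the tool's x, y, z in rad. A call has 1 to 12 rows; each row shifts and turns the commanded pose from where the row before left it, along the tool's axes as they then stand; what a row does not reach is not made up. A row lasts 1/8 s, in which the tool goes at most 62.5 mm and 10.7 degrees, less where a joint would pass 70% of its speed; a pose out of reach is approached as far as the arm can. A call with a gripper value outside its range is refused whole. The fingers move at their own pace and stop on an object; FORCE is the grip in N (left out, the last holds). Time passes only in rows, so rows that do not move let the fingers close. It gives the time, the measured TCP pose, the force and the opening at its end, in the units of the state.
- status.state(): the state, without advancing time (a new reading comes with each control period).
- vision.grab_frame(name): name is "scene" or "top"; returns a dict with "color" (480x640x3 uint8, blue, green, red), "depth" (480x640 float32, mm along the optical axis (not along the pixel's ray), 0 where there is no reading), "fov_y" (degrees; the focal length in pixels is half the picture's height over the tangent of half this angle, whatever the lens; pixels are square), "cx", "cy" (the principal point, pixels), "k1" (the pictures are not rectified: a ray, as slopes to the right and down, at radius r is drawn at 1 + k1 r^2 times it, then the intrinsics apply), "pose" (4x4, takes a point from camera to world coordinates). Camera axes: x right, y down, z forward; pixel columns grow to the right and rows downward; lengths in mm; the calibration is good to about 2 mm. A picture is of the moment at which its call begins.
- ticket.job_done(): hands the job in, once; it reports no verdict.
Trained networks look in the newest picture that a camera, given by its name, has taken for a name from the list of things; names that differ only in an ending like _2 or _b are one class to them, and where a whole thing is asked for, a point or a joint stands for the part that bears it (a point fixed in the world has none). Each returns a list of dicts, best first, with "p" (0 to 1); they miss things now and then, are a little off and sometimes report something else, mostly with a low value. They report only what shows in the picture. A call takes as long as a camera call.
- vision.find_in(camera, label): "location" ([x, y, z] in mm, in world coordinates, good to about 4 mm: the middle of the surface that is visible of it).
- vision.silhouettes(camera, label): "pixels" (480x640 bool, what is visible of it).
The state is a dict: "time_s": time; "qpos": joint angles; "qvel": joint speeds; "effort": joint torques, N m; "ee_pos": TCP position; "ee_rot": TCP orientation; "force": force on the tool from outside, world axes, zero at the start; "torque": the same for the moment, N m; "gripper_width": finger opening in mm.
Only numpy, scipy, OpenCV 4.12 (cv2) and the standard library are available. Lean on these libraries where they do the work, as an engineer would, in place of code of your own. Each camera call takes 0.05 s, during which the arm holds its last target.

## Working session

There is one attempt and no reset: what is moved stays moved. The work goes in short steps, Python scripts to look and compute and a shell command to move; the robot and the scene stay as the last step left them, time stands still between calls to the robot, and variables do not carry over. Pictures are saved under pics/ and viewed, and the job is handed in when it is done.

```bash
ls; mkdir -p pics; cat > h.py <<'E'
import numpy as np, cv2
from workcell import status, vision, ticket
def grab(n):
    return vision.grab_frame(n)
def f_of(fr): return fr["color"].shape[0]/2/np.tan(np.radians(fr["fov_y"]/2))
def unproj(fr,u,v,d=None,z=None):
    f=f_of(fr); xd=(u-fr["cx"])/f; yd=(v-fr["cy"])/f
    x,y=xd,yd
    for _ in range(20):
        r2=x*x+y*y; x=xd/(1+fr["k1"]*r2); y=yd/(1+fr["k1"]*r2)
    P=np.array(fr["pose"]); ray=np.array([x,y,1.0])
    if d is None and z is None: d=fr["depth"][int(round(v)),int(round(u))]
    if z is not None:
        rw=P[:3,:3]@ray; d=(z-P[2,3])/rw[2]
    return P[:3,:3]@(ray*d)+P[:3,3]
def unproj_all(fr):
    h,w=fr["depth"].shape
    u,v=np.meshgrid(np.arange(w),np.arange(h)); f=f_of(fr)
    xd=(u-fr["cx"])/f; yd=(v-fr["cy"])/f; x,y=xd.copy(),yd.copy()
    for _ in range(20):
        r2=x*x+y*y; x=xd/(1+fr["k1"]*r2); y=yd/(1+fr["k1"]*r2)
    P=np.array(fr["pose"]); c=np.stack([x,y,np.ones_like(x)],-1)*fr["depth"][...,None]
    return c@P[:3,:3].T+P[:3,3]
def proj(fr,p):
    P=np.array(fr["pose"]); c=P[:3,:3].T@(np.array(p,float)-P[:3,3]); x,y=c[0]/c[2],c[1]/c[2]
    s=1+fr["k1"]*(x*x+y*y); f=f_of(fr); return np.array([x*s*f+fr["cx"],y*s*f+fr["cy"]])
E
python3 - <<'E'
from h import *
s=status.state(); print({k:np.round(v,2) for k,v in s.items()})
for n in ["scene","top"]:
    fr=grab(n); cv2.imwrite(f"pics/{n}0.png",fr["color"]); print(n,fr["fov_y"],fr["cx"],fr["cy"],fr["k1"]); print(np.round(fr["pose"],3))
E
```

```text
pics
{'time_s': np.float64(0.0), 'qpos': array([66.23, 18.35, 89.71, -0.  , 72.04, -1.15]), 'qvel': array([ 0.08, -0.04,  0.03,  0.03, -0.  ,  0.02]), 'effort': array([  0.  , -41.25, -23.2 ,   0.07,   0.05,  -0.  ]), 'ee_pos': array([221.09, 530.61, 403.92]), 'ee_rot': array([-179.9 ,   -0.  ,  157.38]), 'force': array([-0.  ,  0.31,  0.  ]), 'torque': array([0.04, 0.02, 0.05]), 'gripper_width': np.float64(91.22)}
scene 43.92634254963363 318.9276778836698 225.83516682329028 -0.1817672738480651
[[ 4.64000e-01 -6.31000e-01  6.22000e-01 -2.54218e+02]
 [-8.86000e-01 -3.17000e-01  3.39000e-01 -4.25115e+02]
 [-1.60000e-02 -7.08000e-01 -7.06000e-01  9.71469e+02]
 [ 0.00000e+00  0.00000e+00  0.00000e+00  1.00000e+00]]
top 53.14341429518952 322.20666251630354 242.88903733820473 -0.08865627684898669
[[-1.500000e-02 -9.900000e-01  1.390000e-01  3.808380e+02]
 [-1.000000e+00  1.800000e-02  2.100000e-02  1.720800e+01]
 [-2.300000e-02 -1.390000e-01 -9.900000e-01  1.303433e+03]
 [ 0.000000e+00  0.000000e+00  0.000000e+00  1.000000e+00]]
```

View pics/top0.png

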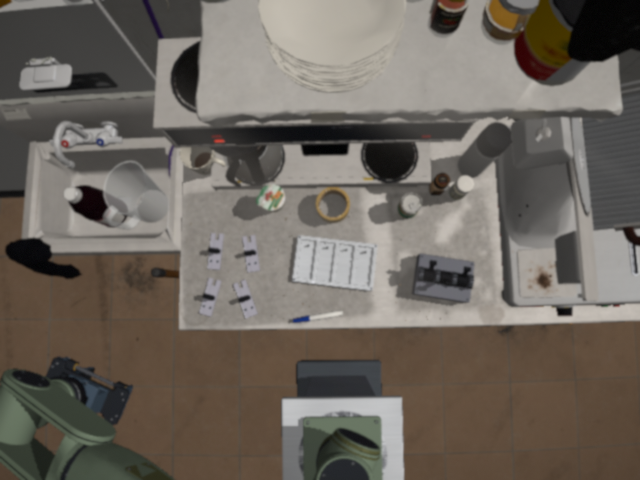

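View pics/scene0.png

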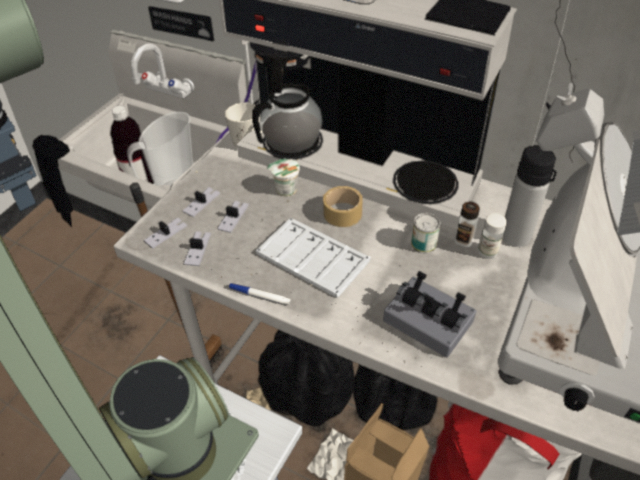

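The top view shows four blades, at about (215,252), (251,253), (210,296) and (244,299). The cassette is at (334,262), the counter at (443,278), the tub at (271,197), the tape at (332,205) and the tin at (410,205). Next I'll measure them.

```bash
python3 - <<'E'
from h import *
for cam in ["top","scene"]:
    for l in ["blade_a","cassette","counter","tub","tin","tape","knob_left"]:
        r=vision.find_in(cam,l)
        print(cam,l,[(round(x["p"],2),np.round(x["location"],0).tolist()) for x in r[:6]])
fr=grab("top"); W=unproj_all(fr)
c=cv2.resize(fr["color"][220:330,170:390],None,fx=3.6,fy=3.6,interpolation=cv2.INTER_CUBIC); cv2.imwrite("pics/t_a.png",c)
c=cv2.resize(fr["color"][235:315,395:495],None,fx=7,fy=7,interpolation=cv2.INTER_CUBIC); cv2.imwrite("pics/t_b.png",c)
fs=grab("scene")
c=cv2.resize(fs["color"][170:300,130:380],None,fx=3.2,fy=3.2,interpolation=cv2.INTER_CUBIC); cv2.imwrite("pics/s_a.png",c)
c=cv2.resize(fs["color"][260:360,370:490],None,fx=6,fy=6,interpolation=cv2.INTER_CUBIC); cv2.imwrite("pics/s_b.png",c)
for (u,v) in [(215,240),(200,310),(280,300),(390,250),(230,270)]: print(u,v,np.round(W[v,u],1))
E
```

```text
top blade_a [(0.98, [541.0, 342.0, 4.0]), (0.81, [421.0, 350.0, 3.0]), (0.81, [534.0, 234.0, 4.0]), (0.69, [418.0, 251.0, 1.0]), (0.41, [509.0, 11.0, 9.0])]
top cassette [(0.7, [513.0, 10.0, 11.0]), (0.52, [476.0, -238.0, 60.0])]
top counter [(0.87, [459.0, -270.0, 38.0]), (0.67, [545.0, 342.0, 8.0])]
top tub [(0.7, [675.0, 180.0, 72.0])]
top tin [(0.57, [648.0, -186.0, 65.0])]
top tape [(0.75, [542.0, 342.0, 5.0]), (0.7, [670.0, 17.0, 50.0])]
top knob_left [(0.69, [478.0, -235.0, 64.0])]
scene blade_a [(0.95, [532.0, 237.0, 4.0]), (0.95, [540.0, 330.0, 4.0]), (0.92, [410.0, 254.0, 3.0]), (0.76, [411.0, 351.0, 2.0])]
scene cassette [(0.93, [507.0, 3.0, 12.0]), (0.74, [417.0, 347.0, 4.0])]
scene counter [(0.58, [658.0, 11.0, 33.0]), (0.57, [442.0, -281.0, 40.0])]
scene tub [(0.65, [666.0, 168.0, 72.0])]
scene tin [(0.56, [639.0, -196.0, 62.0])]
scene tape [(0.94, [659.0, 14.0, 30.0]), (0.66, [539.0, 339.0, 7.0]), (0.25, [503.0, 5.0, 9.0])]
scene knob_left [(0.91, [468.0, -236.0, 63.0]), (0.22, [418.0, 349.0, 5.0])]
215 240 [576.5 340.6   4.1]
200 310 [384.9 379.5   3.6]
280 300 [409.5 161.    1.1]
390 250 [ 540.9 -140.9   -2.1]
230 270 [493.3 299.   -2.1]
```

View pics/t_a.png

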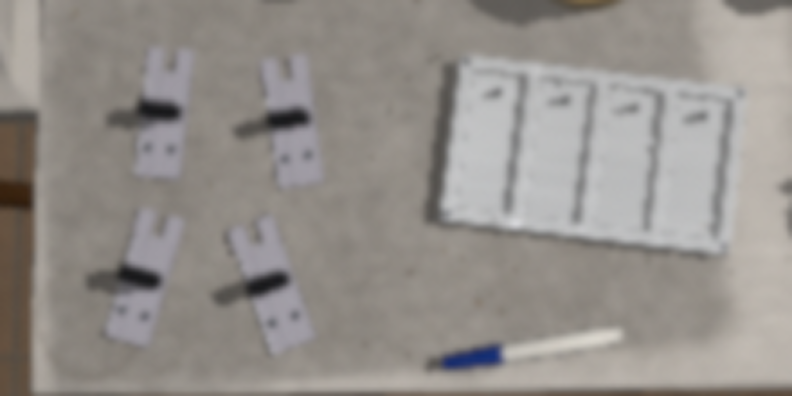

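View pics/t_b.png

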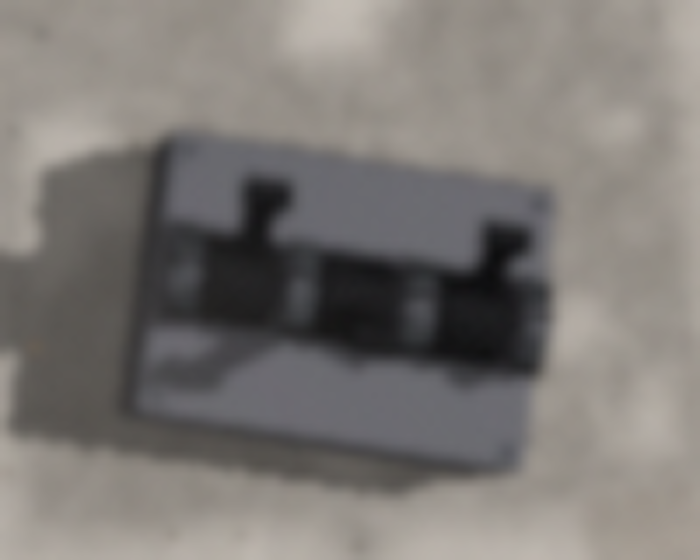

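View pics/s_a.png

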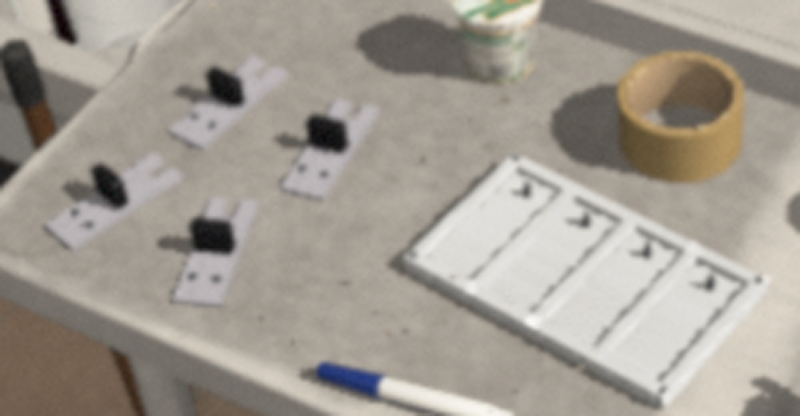

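View pics/s_b.png

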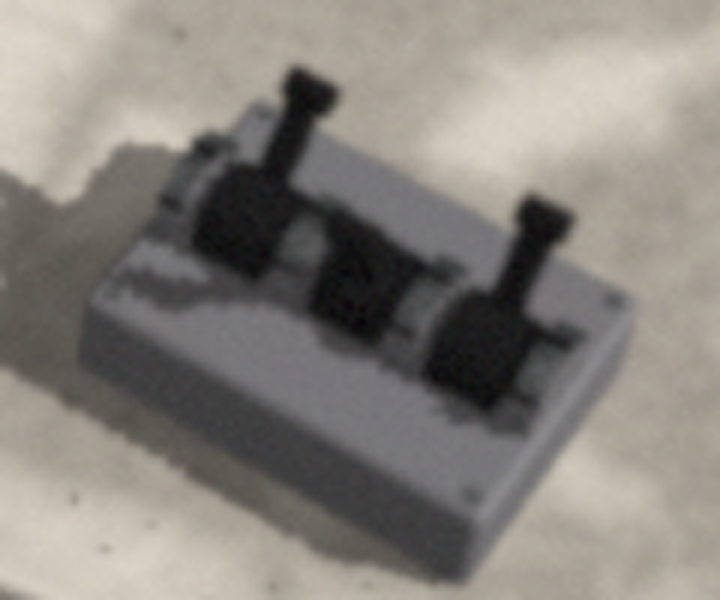

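```bash
cat >> h.py <<'E'
from scipy.optimize import minimize
def box(cx,cy,z0,z1,lx,ly):
    return np.array([[cx+a*lx/2,cy+b*ly/2,z] for a in(-1,1) for b in(-1,1) for z in(z0,z1)],float)
def blade_parts():
    plate=[]
    out=[(-50,-18),(50,-18),(50,-5),(32,-5),(32,5),(50,5),(50,18),(-50,18)]
    return [("poly",np.array([[x,y,4.] for x,y in out])),("hull",box(0,0,4,30,12,30))]
def cass_parts(): return [("hull",box(0,0,0,14,126,218))]
def counter_parts(): return [("hull",box(0,0,0,40,110,150))]
S=8
def render(fr,parts,x,y,yaw,z,roi):
    u0,v0,u1,v1=roi; c,s=np.cos(yaw),np.sin(yaw); R=np.array([[c,-s,0],[s,c,0],[0,0,1]])
    im=np.zeros(((v1-v0)*S,(u1-u0)*S),np.uint8)
    for k,pts in parts:
        q=np.array([proj(fr,R@p+[x,y,z]) for p in pts])
        q=((q-[u0,v0]+0.5)*S-0.5)
        if k=="hull": q=cv2.convexHull(q.astype(np.float32))[:,0]
        cv2.fillPoly(im,[np.round(q*16).astype(np.int32)],255,shift=4)
    return cv2.resize(im,(u1-u0,v1-v0),interpolation=cv2.INTER_AREA)/255.
def fit(fr,parts,mask,x0,z=0,pad=6,fixyaw=None):
    vs,us=np.nonzero(mask); roi=(us.min()-pad,vs.min()-pad,us.max()+pad,vs.max()+pad)
    m=mask[roi[1]:roi[3],roi[0]:roi[2]].astype(float)
    def cost(p):
        r=render(fr,parts,p[0],p[1],np.radians(p[2]),z,roi); return np.abs(r-m).sum()
    best=None
    for y in ([x0[2]] if fixyaw else [x0[2]-8,x0[2],x0[2]+8]):
        r=minimize(cost,[x0[0],x0[1],y],method="Nelder-Mead",options=dict(initial_simplex=[[x0[0],x0[1],y],[x0[0]+6,x0[1],y],[x0[0],x0[1]+6,y],[x0[0],x0[1],y+6]],xatol=.05,fatol=.05))
        if best is None or r.fun<best.fun: best=r
    return best.x,best.fun,m.sum()
E
python3 - <<'E'
from h import *
for cam in ["top","scene"]:
    fr=grab(cam)
    vis=fr["color"].copy()
    for l,parts in [("blade_a",blade_parts()),("cassette",cass_parts()),("counter",counter_parts())]:
        for k,r in enumerate(vision.silhouettes(cam,l)[:6]):
            m=r["pixels"]; vs,us=np.nonzero(m); 
            if len(us)<20: continue
            cn,_=cv2.findContours(m.astype(np.uint8),cv2.RETR_EXTERNAL,cv2.CHAIN_APPROX_NONE); cv2.drawContours(vis,cn,-1,(0,0,255) if l=="blade_a" else (0,255,0),1)
            p0=unproj(fr,us.mean(),vs.mean(),z=8)
            b=None
            x,c,n=fit(fr,parts,m,[p0[0],p0[1],0 if l=="blade_a" else -5])
            print(cam,l,round(r["p"],2),np.round(p0),np.round(x,1),round(c),n)
    cv2.imwrite(f"pics/m_{cam}.png",cv2.resize(vis[170:370,130:500],None,fx=2.1,fy=2.1))
print(status.state()["time_s"])
E
```

```text
top blade_a 0.95 [537. 240.   8.] [538.5 240.9   8.5] 58 502.0
top blade_a 0.94 [420. 353.   8.] [421.5 353.4 -14.9] 45 441.0
top blade_a 0.73 [413. 254.   8.] [415.3 255.   20.7] 34 482.0
top blade_a 0.64 [546. 339.   8.] [548.1 339.9  -6.8] 58 428.0
top blade_a 0.39 [671.  12.   8.] [670.8 -14.2  -4.7] 535 504.0
top cassette 0.84 [509.  10.   8.] [509.5  10.5  -8. ] 70 3762.0
top cassette 0.68 [535. 240.   8.] [334.9 299.7  41.7] 446 446.0
top counter 0.87 [ 462. -281.    8.] [ 460.5 -277.5  -10.3] 102 2434.0
scene blade_a 0.94 [533. 235.   8.] [537.9 235.9   7.7] 66 523.0
scene blade_a 0.65 [418. 348.   8.] [420.3 348.2 -15.1] 55 528.0
scene blade_a 0.63 [410. 248.   8.] [413.6 250.9  21.1] 64 503.0
scene blade_a 0.6 [541. 333.   8.] [544.1 333.9  -6. ] 49 440.0
scene cassette 0.9 [505.   4.   8.] [508.7   9.1  -8.1] 153 4604.0
scene cassette 0.25 [ 491. -270.    8.] [ 490.7 -270.2  -13. ] 746 277.0
scene cassette 0.17 [410. 249.   8.] [225.6 310.8  91. ] 515 515.0
scene counter 0.96 [ 470. -278.    8.] [ 462.5 -279.3  -10.2] 357 4407.0
scene counter 0.69 [ 498. -318.    8.] [ 629.9 -401.7  -81. ] 344 344.0
scene counter 0.24 [410. 249.   8.] [534.4 164.7   7. ] 517 517.0
1.3
```

```bash
cat >> h.py <<'E'
from scipy.spatial.transform import Rotation as Ro
def plan(x,y,z,yaw):
    """target TCP, tool down. prints turn about tool z (rad) then shift in tool axes after the turn (m)"""
    s=status.state(); p=np.array(s["ee_pos"]); R=Ro.from_euler("xyz",s["ee_rot"],degrees=True)
    T=Ro.from_euler("xyz",[180,0,yaw],degrees=True)
    rv=(R.inv()*T).as_rotvec(); d=T.inv().apply(np.array([x,y,z])-p)
    print("pos",np.round(p,1),"rot",np.round(s["ee_rot"],2),"w",round(s["gripper_width"],1),"t",round(s["time_s"],2))
    print("turn rad",np.round(rv,4),"shift mm",np.round(d,1))
def blades(cam,near=None,z=0,yaw0=0):
    fr=grab(cam); out=[]
    for r in vision.silhouettes(cam,"blade_a")[:6]:
        m=r["pixels"]; vs,us=np.nonzero(m)
        if len(us)<100: continue
        p0=unproj(fr,us.mean(),vs.mean(),z=8+z)
        if near is not None and np.hypot(*(p0[:2]-near))>60: continue
        x,c,n=fit(fr,blade_parts(),m,[p0[0],p0[1],yaw0],z=z)
        if c/n<0.3: out.append((round(r["p"],2),np.round(x,1).tolist(),round(c/n,2)))
    return out
E
python3 -c "
from h import *
plan(421,351,260,75)"
```

```text
pos [221.2 530.8 404.8] rot [180.    -0.   157.38] w 91.0 t 1.3
turn rad [ 1.0000e-04 -1.0000e-04  1.4378e+00] shift mm [-121.9  239.6  144.8]
```

```bash
python3 -m jog '[[0.05,0,0,0,0,0,0.18],[0.05,0,0,0,0,0,0.18],[0.05,0,0,0,0,0,0.18],[0.05,0,0,0,0,0,0.18],[0.05,0,0,0,0,0,0.18],[0.05,0,0,0,0,0,0.18],[0.05,0,0,0,0,0,0.18],[0.05,0,0,0,0,0,0.178]]' 30
python3 -m jog '[[0.05,-0.02,0.04,0,0,0,0],[0.05,-0.02,0.04,0,0,0,0],[0.05,-0.02,0.04,0,0,0,0],[0.05,-0.02,0.04,0,0,0,0],[0.05,-0.02,0.04,0,0,0,0],[0.05,-0.022,0.04,0,0,0,0],[0.05,0,0,0.05,0,0,0],[0.05,0,0,0.05,0,0,0],[0.05,0,0,0.045,0,0,0],[0.05,0,0,0,0,0,0]]'
python3 -c "
from h import *
plan(421,351,260,75)
fr=grab('top'); cv2.imwrite('pics/t1.png',fr['color'][200:340,150:350].repeat(3,0).repeat(3,1))
fr=grab('scene'); cv2.imwrite('pics/s1.png',fr['color'][150:320,100:300].repeat(3,0).repeat(3,1))
"
```

```text
time_s: 2.3
ee_pos: [221.1, 530.8, 404.8]
ee_rot: [-180.0, -0.0, 74.7]
force: [0.0, -0.7, -0.9]
gripper_width: 49.9
time_s: 3.55
ee_pos: [420.5, 350.0, 256.9]
ee_rot: [-179.7, 0.4, 75.0]
force: [-0.7, -0.2, 0.3]
gripper_width: 49.8
pos [420.5 350.  256.9] rot [-179.73    0.36   74.99] w 49.8 t 3.55
turn rad [-0.0047  0.0063 -0.0002] shift mm [ 1.1  0.2 -3.1]
```

View pics/s1.png

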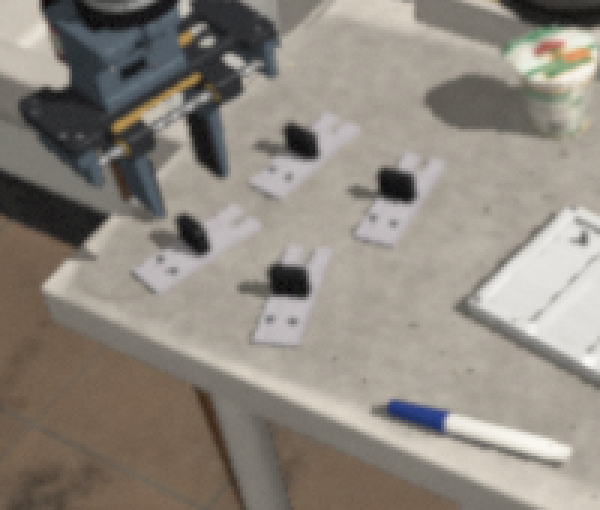

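```bash
python3 -c "
from h import *
print(blades('scene')); print(blades('top'))
plan(421,351,260,75)
"
```

```text
[(0.93, [420.5, 347.1, -16.2], np.float64(0.13)), (0.69, [412.8, 250.9, 20.7], np.float64(0.12)), (0.68, [544.0, 332.9, -4.5], np.float64(0.15)), (0.57, [537.5, 236.0, 7.7], np.float64(0.1))]
[(0.94, [548.5, 339.3, -5.1], np.float64(0.28)), (0.88, [416.4, 257.3, 19.1], np.float64(0.13)), (0.56, [538.8, 240.8, 8.5], np.float64(0.1))]
pos [421.9 351.2 261.8] rot [179.86  -0.19  74.99] w 50.0 t 3.85
turn rad [ 0.0024 -0.0034 -0.0001] shift mm [-0.4 -0.8  1.8]
```

The scene view shows the gripper open over blade 2, whose grip is at (193,233), so I descend.

```bash
python3 -m jog '[[0.05,-0.001,0,0.03,0,0,0],[0.05,0,0,0.02,0,0,0],[0.05,0,0,0.008,0,0,0],[0.05,0,0,0.004,0,0,0],[0.05,0,0,0,0,0,0],[0.05,0,0,0,0,0,0]]'
python3 -c "
from h import *
plan(421,350,198,75)"
```

```text
time_s: 4.6
ee_pos: [421.4, 350.0, 198.5]
ee_rot: [179.9, -0.1, 75.0]
force: [0.1, 0.5, 0.4]
gripper_width: 50.2
pos [421.4 350.  198.5] rot [ 1.7995e+02 -7.0000e-02  7.4990e+01] w 50.2 t 4.6
turn rad [ 0.0009 -0.0013 -0.0002] shift mm [-0.1 -0.3  0.5]
```

```bash
python3 -m jog '[[0.0,0,0,0,0,0,0],[0.0,0,0,0,0,0,0],[0.0,0,0,0,0,0,0],[0.0,0,0,0,0,0,0],[0.0,0,0,0,0,0,0],[0,0,0,0,0,0,0]]' 35
python3 -c "
from h import *
plan(421,350,198,75)
fr=grab('scene'); cv2.imwrite('pics/s2.png',fr['color'][150:320,100:300].repeat(3,0).repeat(3,1))"
```

```text
time_s: 5.35
ee_pos: [421.1, 349.8, 197.8]
ee_rot: [180.0, -0.0, 75.0]
force: [-0.1, 1.2, -0.7]
gripper_width: 12.0
pos [421.1 349.8 197.8] rot [ 1.800e+02 -1.000e-02  7.499e+01] w 12.0 t 5.35
turn rad [ 0.     -0.0001 -0.0002] shift mm [ 0.1 -0.2 -0.2]
```

```bash
python3 -m jog '[[0.0,0,0,-0.015,0,0,0],[0,0,0,-0.025,0,0,0],[0,0,0,-0.02,0,0,0],[0,0,0,0,0,0,-0.1213],[0,0,0,0,0,0,0],[0,0,0,0,0,0,0]]' 35
python3 -c "
from h import *
plan(520,87,258,81.95)
print(blades('scene',near=(421,350),z=60,yaw0=-8)); print(blades('top',z=60,near=(421,350),yaw0=-8))
"
```

```text
time_s: 6.15
ee_pos: [421.0, 349.7, 257.9]
ee_rot: [-180.0, 0.0, 81.8]
force: [-0.3, 0.1, -1.2]
gripper_width: 11.4
pos [421.  349.7 257.9] rot [-180.      0.     81.85] w 11.4 t 6.15
turn rad [-0.0001  0.     -0.0018] shift mm [-2.463e+02  1.348e+02 -1.000e-01]
[]
[]
```

```bash
python3 -m jog '[[0,-0.03,0.016,0,0,0,0],[0,-0.045,0.025,0,0,0,0],[0,-0.05,0.028,0,0,0,0],[0,-0.05,0.028,0,0,0,0],[0,-0.041,0.022,0,0,0,0],[0,-0.03,0.016,0,0,0,0],[0,0,0,0.015,0,0,0],[0,0,0,0,0,0,0],[0,0,0,0,0,0,0]]'
python3 -c "
from h import *
plan(520,87,243,81.95)
for cam in ['scene','top']:
    fr=grab(cam); rr=vision.silhouettes(cam,'blade_a'); vis=fr['color'].copy()
    for r in rr:
        cn,_=cv2.findContours(r['pixels'].astype(np.uint8),cv2.RETR_EXTERNAL,cv2.CHAIN_APPROX_NONE); cv2.drawContours(vis,cn,-1,(0,0,255),1)
    u,v=np.round(proj(fr,[510,60,40])).astype(int)
    cv2.imwrite(f'pics/{cam}3.png',cv2.resize(np.hstack([im[v-60:v+60,u-65:u+65] for im in (fr['color'],vis)]),None,fx=3,fy=3,interpolation=cv2.INTER_CUBIC))
"
```

```text
time_s: 7.48
ee_pos: [520.0, 88.2, 242.5]
ee_rot: [-180.0, -0.0, 82.0]
force: [-0.2, 1.4, -0.8]
gripper_width: 11.7
pos [520.   88.2 242.5] rot [-179.95   -0.     82.  ] w 11.7 t 7.47
turn rad [-0.0008 -0.0001  0.001 ] shift mm [-1.2  0.2 -0.5]
```

View pics/scene3.png

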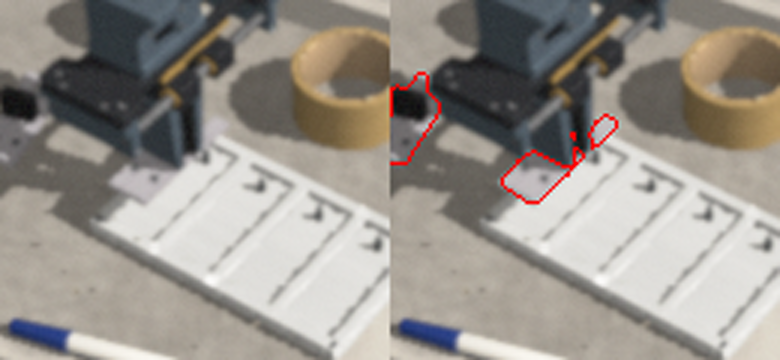

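View pics/top3.png

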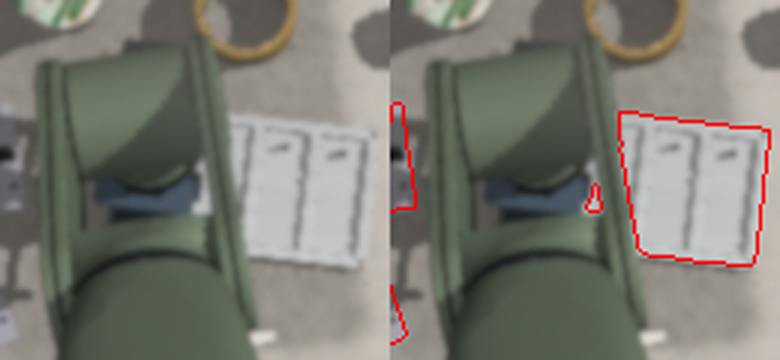

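The scene view shows the held blade's near end just above pocket 1, and the top view is hidden by the arm. I'll overlay the expected outlines on the scene image.

```bash
cat >> h.py <<'E'
PIN=38
def overlay(cam,name,cass,blade=None,zb=45,ctr=None,half=(50,38),k=8,kp=None):
    fr=grab(cam); C=np.array(cass)
    u,v=np.round(proj(fr,ctr)).astype(int); hu,hv=half; u0,v0=u-hu,v-hv
    im=cv2.resize(fr["color"][v0:v+hv,u0:u+hu],None,fx=k,fy=k,interpolation=cv2.INTER_CUBIC)
    def T(p,pose):
        c,s=np.cos(np.radians(pose[2])),np.sin(np.radians(pose[2])); return [pose[0]+c*p[0]-s*p[1],pose[1]+s*p[0]+c*p[1],p[2]]
    def draw(pts,pose,col,dz=0):
        q=np.array([proj(fr,np.array(T(p,pose))+[0,0,dz]) for p in pts]); q=((q-[u0,v0]+.5)*k-.5)
        cv2.polylines(im,[np.round(q*16).astype(np.int32)],True,col,1,cv2.LINE_AA,shift=4)
    r=lambda x0,y0,x1,y1,z:[(x0,y0,z),(x1,y0,z),(x1,y1,z),(x0,y1,z)]
    draw(r(-63,-109,63,109,14),C,(0,255,0)); 
    for yy in (78,26,-26,-78):
        draw(r(-53,yy-21,53,yy+21,14),C,(0,200,0)); draw([(38,yy,8),(38,yy,21)],C,(255,0,255))
    if blade is not None: draw([tuple(p) for p in blade_parts()[0][1]],blade,(0,0,255),zb)
    cv2.imwrite(name,im); return fr
E
python3 -c "
from h import *
s=status.state(); p=s['ee_pos'];print(p)
overlay('scene','pics/ov1.png',(508.7,9.1,-8.1),(p[0],p[1],s['ee_rot'][2]-90),p[2]-198,ctr=(490,75,40))
"
```

```text
[520.21467454  88.00660373 243.04441445]
```

View pics/ov1.png

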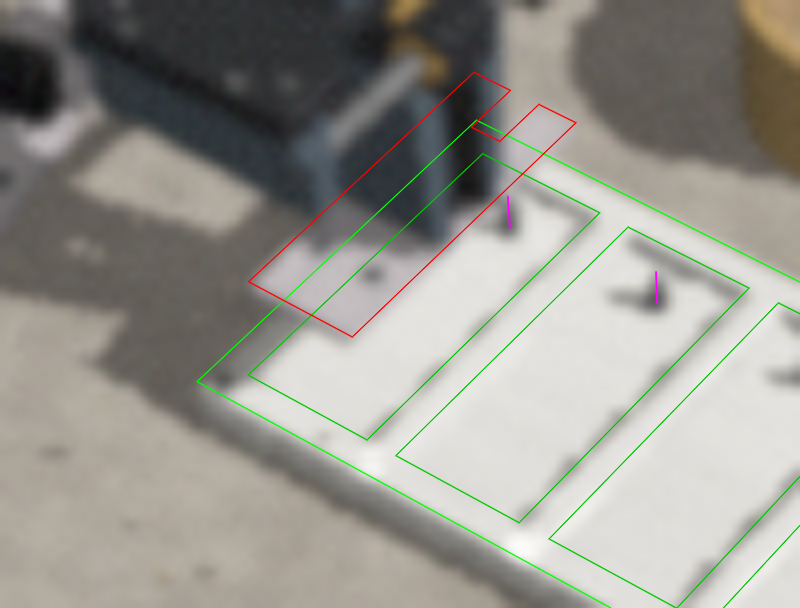

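The overlay matches both the blade, with edges within about 0.5 px of the red outline, and the cassette with its pins. The scene camera therefore agrees with the robot to about 1 mm here.

```bash
python3 -c "
from h import *
plan(519.7,86.4,225,81.9)"
python3 -m jog '[[0,-0.0015,0,0.01,0,0,0],[0,0,0,0.01,0,0,0],[0,0,0,0,0,0,0]]'
python3 -c "
from h import *
plan(519.7,86.4,206,81.9)"
```

```text
pos [520.2  87.9 243. ] rot [ 1.7997e+02 -1.0000e-02  8.1990e+01] w 11.5 t 7.72
turn rad [ 0.0005 -0.0003  0.0016] shift mm [-1.5 -0.3 18. ]
time_s: 8.1
ee_pos: [519.6, 85.7, 221.5]
ee_rot: [-179.9, 0.0, 81.9]
force: [-0.9, -0.2, -0.6]
gripper_width: 12.0
pos [519.6  85.7 221.5] rot [-1.7985e+02  4.0000e-02  8.1930e+01] w 12.0 t 8.1
turn rad [-0.0026  0.0007  0.0006] shift mm [ 0.7 -0.  15.5]
```

```bash
python3 -m jog '[[0,0.0003,0,0.003,0,0,0],[0,0,0,0.003,0,0,0],[0,0,0,0.003,0,0,0],[0,0,0,0.002,0,0,0],[0,0,0,0.002,0,0,0],[0,0,0,0,0,0,0]]'
python3 -c "
from h import *
plan(519.7,86.4,206,81.9)
s=status.state(); p=s['ee_pos'];print(p)
overlay('scene','pics/ov2.png',(508.7,9.1,-8.1),(p[0],p[1],s['ee_rot'][2]-90),p[2]-198,ctr=(490,75,20))
"
```

```text
time_s: 8.85
ee_pos: [520.1, 86.1, 209.6]
ee_rot: [-180.0, -0.0, 81.9]
force: [-0.5, -1.4, -0.6]
gripper_width: 11.4
pos [520.1  86.1 209.6] rot [-179.99   -0.     81.94] w 11.4 t 8.85
turn rad [-0.0002 -0.      0.0007] shift mm [ 0.2 -0.4  3.6]
[520.07274831  86.14470914 209.6296976 ]
```

View pics/ov2.png

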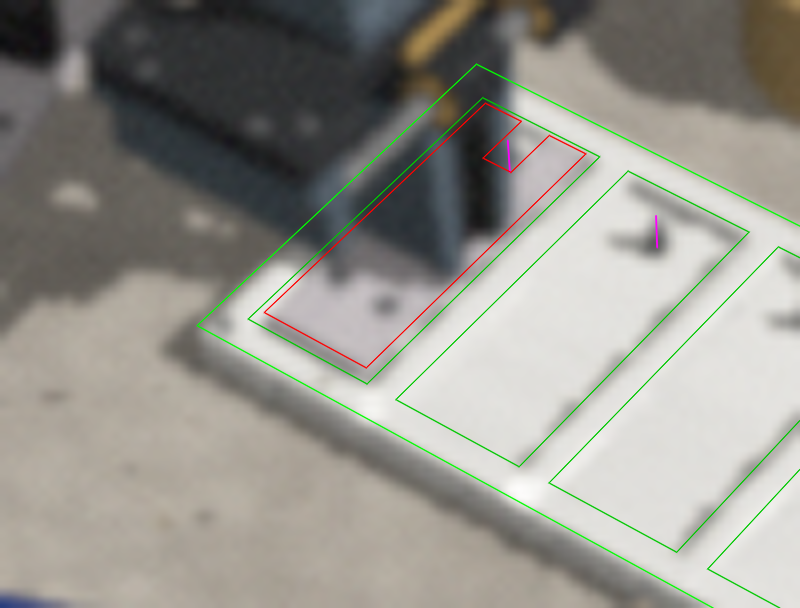

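It's already 2.4 mm into the pocket with no contact force, so I seat it.

```bash
python3 -m jog '[[0,0,0,0.002,0,0,0],[0,0,0,0.0015,0,0,0],[0,0,0,0.0005,0,0,0],[0,0,0,0,0,0,0]]'
python3 -m jog '[[0,0,0,0.0005,0,0,0],[0,0,0,0,0,0,0]]'
```

```text
time_s: 9.4
ee_pos: [520.1, 86.1, 205.8]
ee_rot: [180.0, -0.0, 81.9]
force: [-0.3, -0.2, -0.6]
gripper_width: 11.9
time_s: 9.65
ee_pos: [520.1, 86.1, 205.7]
ee_rot: [180.0, -0.0, 81.9]
force: [-1.8, -1.2, 5.5]
gripper_width: 11.9
```

Floor contact at 5.5 N, with the TCP at 205.7. Now I release and retreat.

```bash
python3 -m jog '[[0.03,0,0,0,0,0,0],[0.03,0,0,0,0,0,0],[0.03,0,0,0,0,0,0],[0.03,0,0,-0.02,0,0,0],[0.04,0,0,-0.04,0,0,0],[0.05,0,0,-0.05,0,0,0],[0.05,0.03,-0.03,-0.02,0,0,0],[0.05,0.05,-0.02,0,0,0,0]]'
python3 -c "
from h import *
overlay('scene','pics/ov3.png',(508.7,9.1,-8.1),None,0,ctr=(490,75,20))
for c in ['scene','top']: print(c,blades(c))
plan(0,0,0,90)
"
```

```text
time_s: 10.65
ee_pos: [481.5, 172.4, 337.4]
ee_rot: [179.8, -0.1, 81.8]
force: [0.2, 0.2, -0.1]
gripper_width: 50.1
scene [(0.88, [543.2, 334.9, -5.9], np.float64(0.16)), (0.72, [537.2, 236.3, 8.9], np.float64(0.1))]
top [(0.85, [520.3, 90.6, -9.7], np.float64(0.1))]
pos [481.8 172.2 335. ] rot [-1.7998e+02  4.0000e-02  8.1980e+01] w 49.9 t 10.9
turn rad [-0.0003  0.0007 -0.14  ] shift mm [-172.2 -481.8  335. ]
```

View pics/ov3.png

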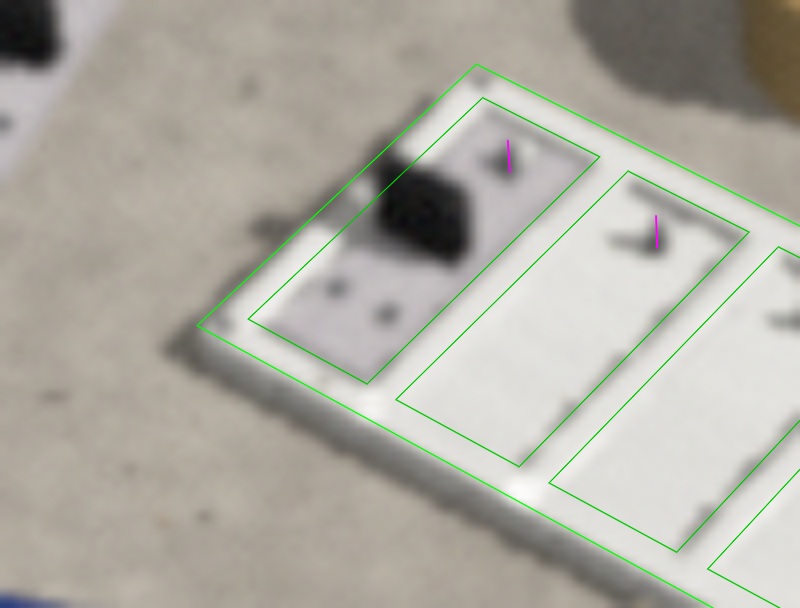

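Blade 1 is seated flat with the pin in its notch. Next is the blade at (538,237).

```bash
python3 -c "
from h import *
plan(537.7,237.3,258,98.5)"
```

```text
pos [481.8 172.2 335. ] rot [-1.7998e+02  4.0000e-02  8.1980e+01] w 49.9 t 10.9
turn rad [-0.0004  0.0007 -0.2883] shift mm [56.2 64.9 77. ]
```

```bash
python3 -m jog '[[0.05,0,0,0,0,0,-0.144],[0.05,0,0,0,0,0,-0.144],[0.05,0.028,0.032,0.02,0,0,0],[0.05,0.028,0.033,0.02,0,0,0],[0.05,0,0,0.037,0,0,0],[0.05,0,0,0,0,0,0],[0.05,0,0,0,0,0,0]]'
python3 -c "
from h import *
plan(537.5,237,198,98.5)
overlay('scene','pics/ov4.png',(508.7,9.1,-8.1),(537.7,237.0,8.5),0,ctr=(530,237,20))
"
```

```text
time_s: 11.78
ee_pos: [538.4, 236.4, 259.0]
ee_rot: [180.0, -0.0, 98.4]
force: [0.5, -0.7, 0.9]
gripper_width: 50.0
pos [538.4 236.4 259. ] rot [ 1.7996e+02 -1.0000e-02  9.8360e+01] w 50.0 t 11.78
turn rad [ 0.0007 -0.0001 -0.0025] shift mm [ 0.7 -0.8 61. ]
```

View pics/ov4.png

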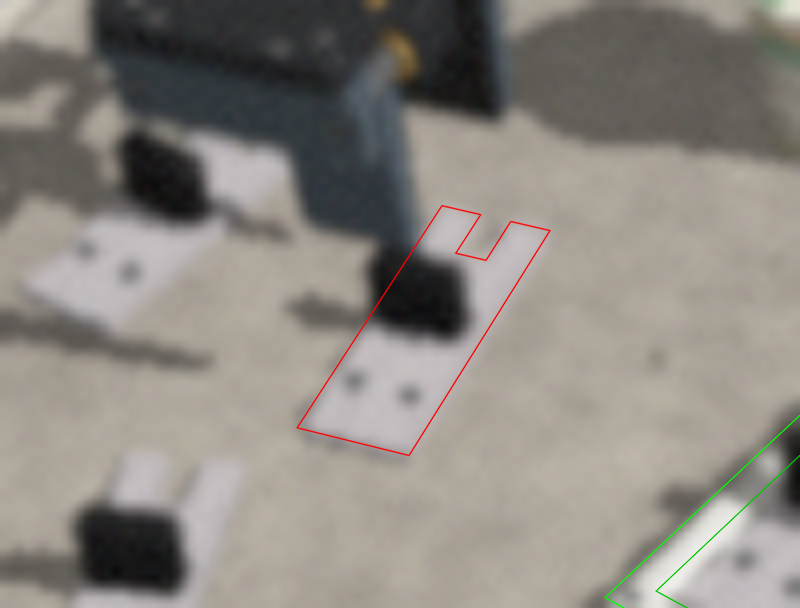

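The overlay fits the blade, whose centre is at about (423,330).

```bash
python3 -m jog '[[0.05,0.001,0,0.03,0,0,0],[0.05,0,0,0.018,0,0,0],[0.05,0,0,0.008,0,0,0],[0.05,0,0,0.004,0,0,0],[0.05,0,0,0,0,0,0],[0.0,0,0,0,0,0,0],[0.0,0,0,0,0,0,0],[0.0,0,0,0,0,0,0],[0.0,0,0,0,0,0,0],[0,0,0,0,0,0,0]]' 35
python3 -c "
from h import *
plan(537.5,237,198,98.5)"
```

```text
time_s: 13.08
ee_pos: [537.9, 238.3, 198.4]
ee_rot: [180.0, -0.0, 98.4]
force: [-0.1, 0.5, 0.4]
gripper_width: 11.9
pos [537.9 238.3 198.4] rot [ 1.7998e+02 -1.0000e-02  9.8440e+01] w 11.9 t 13.07
turn rad [ 0.0004 -0.0001 -0.001 ] shift mm [-1.2 -0.5  0.4]
```

```bash
python3 -m jog '[[0.0,0,0,-0.015,0,0,0],[0,0,0,-0.025,0,0,0],[0,0,0,-0.025,0,0,0],[0,0,0,0,0,0,0.144],[0,0,0,0,0,0,0.144],[0,0,0,0,0,0,0]]' 35
python3 -c "
from h import *
plan(512.4,35,258,81.9)"
```

```text
time_s: 13.82
ee_pos: [537.7, 238.3, 264.1]
ee_rot: [180.0, -0.0, 82.0]
force: [0.5, 0.3, -0.3]
gripper_width: 11.9
pos [537.7 238.3 264.1] rot [ 1.7996e+02 -3.0000e-02  8.2040e+01] w 11.9 t 13.82
turn rad [ 0.0007 -0.0005  0.0024] shift mm [-204.8    3.6    6.1]
```

```bash
python3 -m jog '[[0,-0.03,0,0,0,0,0.002],[0,-0.045,0.001,0,0,0,0],[0,-0.05,0.001,0,0,0,0],[0,-0.045,0.001,0,0,0,0],[0,-0.034,0.001,0,0,0,0],[0,0,0,0.02,0,0,0],[0,0,0,0,0,0,0],[0,0,0,0,0,0,0]]'
python3 -c "
from h import *
s=status.state(); p=s['ee_pos']
overlay('scene','pics/ov5.png',(508.7,9.1,-8.1),(p[0],p[1],s['ee_rot'][2]-90),p[2]-198,ctr=(490,25,40))
plan(512.4,35,206,81.9)
"
```

```text
time_s: 14.82
ee_pos: [513.1, 36.1, 243.8]
ee_rot: [180.0, -0.0, 81.9]
force: [-0.3, -0.1, -0.4]
gripper_width: 11.4
pos [513.1  36.2 243.9] rot [ 1.7993e+02 -2.0000e-02  8.1910e+01] w 11.7 t 14.88
turn rad [ 0.0012 -0.0003  0.0002] shift mm [-1.3 -0.5 37.9]
```

View pics/ov5.png

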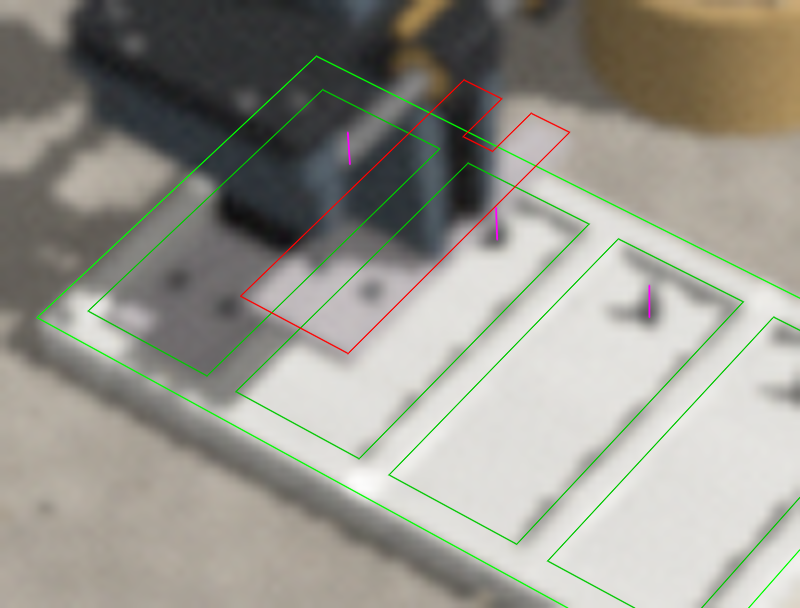

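```bash
python3 -m jog '[[0,-0.001,-0.0005,0.012,0,0,0],[0,0,0,0.009,0,0,0],[0,0,0,0.003,0,0,0],[0,0,0,0.003,0,0,0],[0,0,0,0.003,0,0,0],[0,0,0,0.002,0,0,0],[0,0,0,0.002,0,0,0],[0,0,0,0,0,0,0],[0,0,0,0,0,0,0]]'
python3 -c "
from h import *
s=status.state(); p=s['ee_pos']
overlay('scene','pics/ov6.png',(508.7,9.1,-8.1),(p[0],p[1],s['ee_rot'][2]-90),p[2]-198,ctr=(490,25,20))
plan(512.4,35,206,81.9)
"
```

```text
time_s: 16.0
ee_pos: [512.2, 34.8, 209.3]
ee_rot: [180.0, -0.0, 81.8]
force: [0.2, -0.4, -0.8]
gripper_width: 11.8
pos [512.2  34.8 209.3] rot [ 1.7999e+02 -1.0000e-02  8.1820e+01] w 11.6 t 16.05
turn rad [ 0.0002 -0.0001 -0.0014] shift mm [0.2 0.2 3.3]
```

View pics/ov6.png

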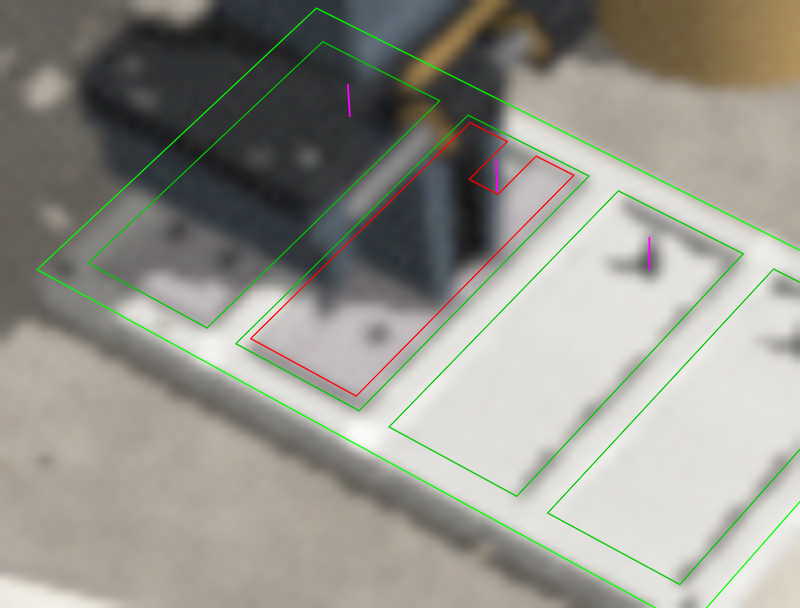

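In the pocket and free of contact, so I seat and release.

```bash
python3 -m jog '[[0,0,0,0.002,0,0,0],[0,0,0,0.0015,0,0,0],[0,0,0,0.0005,0,0,0],[0,0,0,0,0,0,0]]'
```

```text
time_s: 16.55
ee_pos: [512.1, 34.8, 206.3]
ee_rot: [180.0, -0.0, 81.8]
force: [-2.3, -0.7, 8.6]
gripper_width: 11.8
```

```bash
python3 -m jog '[[0.03,0,0,0,0,0,0],[0.03,0,0,0,0,0,0],[0.03,0,0,0,0,0,0],[0.03,0,0,-0.02,0,0,0],[0.04,0,0,-0.04,0,0,0],[0.05,0,0,-0.05,0,0,0],[0.05,0.05,-0.02,-0.02,0,0,0],[0.05,0.06,-0.01,0,0,0,0],[0.05,0.04,-0.04,0,0,0,0]]'
python3 -c "
from h import *
overlay('scene','pics/ov7.png',(508.7,9.1,-8.1),None,0,ctr=(490,25,20))
for c in ['scene','top']: print(c,blades(c))
plan(414,252,258,111)
"
```

```text
time_s: 17.68
ee_pos: [464.9, 195.4, 335.6]
ee_rot: [179.9, -0.1, 81.8]
force: [0.4, 0.4, 0.1]
gripper_width: 50.2
scene [(0.87, [414.3, 251.4, 20.2], np.float64(0.13)), (0.78, [525.6, 90.4, -6.3], np.float64(0.11))]
top [(0.85, [513.2, 36.8, -8.0], np.float64(0.08)), (0.6, [521.6, 89.6, -7.9], np.float64(0.06))]
pos [464.2 193.2 335.2] rot [1.7998e+02 2.0000e-02 8.1870e+01] w 49.9 t 17.93
turn rad [ 2.000e-04  4.000e-04 -5.084e-01] shift mm [ 72.9 -25.8  77.2]
```

View pics/ov7.png

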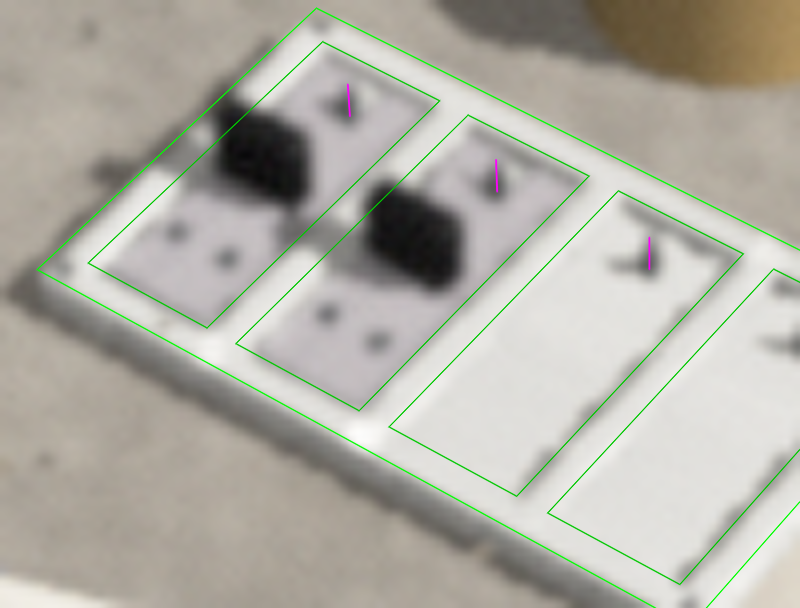

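Two blades are seated. Next is the one at (414,251.5), yaw 20.3°.

```bash
python3 -c "
from h import *
plan(414.3,252,258,110.3)"
python3 -m jog '[[0.05,0,0,0,0,0,-0.165],[0.05,0,0,0,0,0,-0.165],[0.05,0,0,0,0,0,-0.166],[0.05,0.036,-0.012,0.02,0,0,0],[0.05,0.037,-0.014,0.02,0,0,0],[0.05,0,0,0.037,0,0,0],[0.05,0,0,0,0,0,0],[0.05,0,0,0,0,0,0]]'
python3 -c "
from h import *
overlay('scene','pics/ov8.png',(508.7,9.1,-8.1),(414.3,251.5,20.3),0,ctr=(414,252,20))
plan(414.3,252,198,110.3)"

```

```text
pos [464.2 193.2 335.2] rot [1.7998e+02 2.0000e-02 8.1870e+01] w 49.9 t 17.93
turn rad [ 2.000e-04  4.000e-04 -4.962e-01] shift mm [ 72.5 -26.4  77.2]
time_s: 18.92
ee_pos: [415.7, 252.2, 259.1]
ee_rot: [179.9, -0.0, 110.1]
force: [-0.1, 0.0, -0.8]
gripper_width: 50.5
pos [415.7 252.4 259.5] rot [ 1.7985e+02 -2.0000e-02  1.1015e+02] w 49.6 t 18.98
turn rad [ 0.0026 -0.0004 -0.0027] shift mm [ 0.1 -1.5 61.5]
```

View pics/ov8.png

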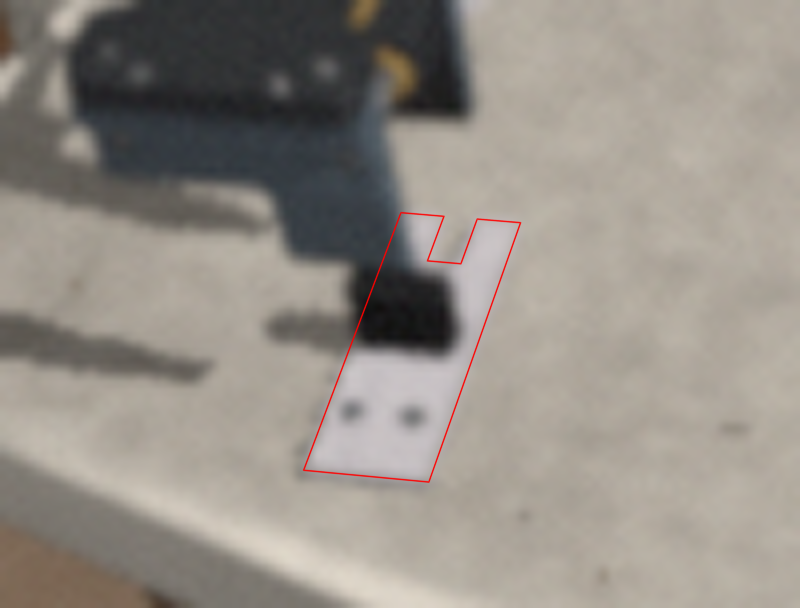

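The overlay fits, with the blade centre near (412,345).

```bash
python3 -m jog '[[0.05,0,-0.0015,0.03,0,0,-0.002],[0.05,0,0,0.018,0,0,0],[0.05,0,0,0.009,0,0,0],[0.05,0,0,0.004,0,0,0],[0.05,0,0,0,0,0,0],[0.0,0,0,0,0,0,0],[0.0,0,0,0,0,0,0],[0.0,0,0,0,0,0,0],[0.0,0,0,0,0,0,0],[0,0,0,0,0,0,0]]' 35
python3 -c "
from h import *
plan(414.3,252,198,110.3)"
```

```text
time_s: 20.23
ee_pos: [413.3, 252.4, 197.4]
ee_rot: [180.0, -0.0, 110.4]
force: [0.7, -0.0, 1.4]
gripper_width: 12.2
pos [413.3 252.4 197.4] rot [ 1.7995e+02 -1.0000e-02  1.1036e+02] w 12.2 t 20.23
turn rad [ 0.0008 -0.0002  0.0011] shift mm [-0.7  0.8 -0.6]
```

```bash
python3 -m jog '[[0.0,0,0,-0.015,0,0,0],[0,0,0,-0.025,0,0,0],[0,0,0,-0.025,0,0,0],[0,0,0,0,0,0,0.165],[0,0,0,0,0,0,0.165],[0,0,0,0,0,0,0.165],[0,0,0,0,0,0,0]]' 35
python3 -c "
from h import *
plan(505.0,-16.5,260,81.9)"
```

```text
time_s: 21.1
ee_pos: [412.9, 252.1, 262.0]
ee_rot: [-180.0, 0.0, 82.1]
force: [-0.1, -0.1, -1.2]
gripper_width: 11.9
pos [412.9 252.1 262. ] rot [-1.7997e+02  2.0000e-02  8.2110e+01] w 11.9 t 21.1
turn rad [-0.0006  0.0004  0.0036] shift mm [-253.  129.    2.]
```

```bash
python3 -m jog '[[0,-0.03,0.015,0,0,0,0.0036],[0,-0.045,0.023,0,0,0,0],[0,-0.05,0.026,0,0,0,0],[0,-0.05,0.026,0,0,0,0],[0,-0.045,0.023,0,0,0,0],[0,-0.034,0.016,0,0,0,0],[0,0,0,0.02,0,0,0],[0,0,0,0,0,0,0],[0,0,0,0,0,0,0]]'
python3 -c "
from h import *
s=status.state(); p=s['ee_pos']
overlay('scene','pics/ov9.png',(508.7,9.1,-8.1),(p[0],p[1],s['ee_rot'][2]-90),p[2]-198,ctr=(485,-25,40))
plan(505.0,-16.5,206,81.9)
"
```

```text
time_s: 22.22
ee_pos: [504.6, -17.2, 242.5]
ee_rot: [-180.0, -0.0, 81.9]
force: [0.0, 0.4, -0.0]
gripper_width: 11.9
pos [504.7 -17.1 242.7] rot [ 1.7996e+02 -1.0000e-02  8.1890e+01] w 11.7 t 22.27
turn rad [ 0.0007 -0.0002 -0.0002] shift mm [ 0.6  0.2 36.7]
```

View pics/ov9.png

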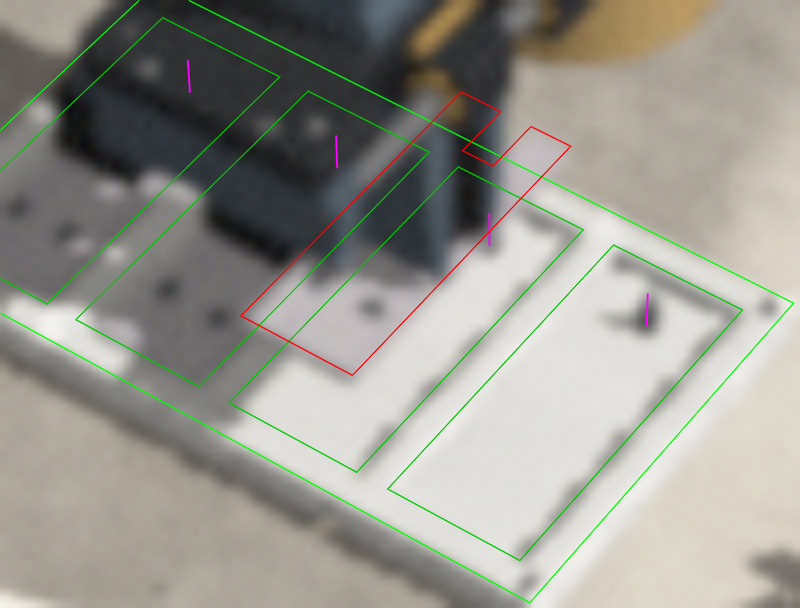

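```bash
python3 -m jog '[[0,0.0004,0,0.012,0,0,0],[0,0,0,0.008,0,0,0],[0,0,0,0.003,0,0,0],[0,0,0,0.003,0,0,0],[0,0,0,0.003,0,0,0],[0,0,0,0.002,0,0,0],[0,0,0,0.002,0,0,0],[0,0,0,0,0,0,0],[0,0,0,0,0,0,0]]'
python3 -c "
from h import *
s=status.state(); p=s['ee_pos']
overlay('scene','pics/ov10.png',(508.7,9.1,-8.1),(p[0],p[1],s['ee_rot'][2]-90),p[2]-198,ctr=(485,-25,20))
plan(505,-16.5,206,81.9)
"
```

```text
time_s: 23.4
ee_pos: [504.7, -17.1, 209.3]
ee_rot: [180.0, -0.0, 81.8]
force: [0.5, 0.8, 0.0]
gripper_width: 11.7
pos [504.7 -17.1 209.3] rot [ 1.7998e+02 -1.0000e-02  8.1790e+01] w 11.4 t 23.45
turn rad [ 0.0003 -0.0001 -0.002 ] shift mm [0.7 0.2 3.3]
```

View pics/ov10.png

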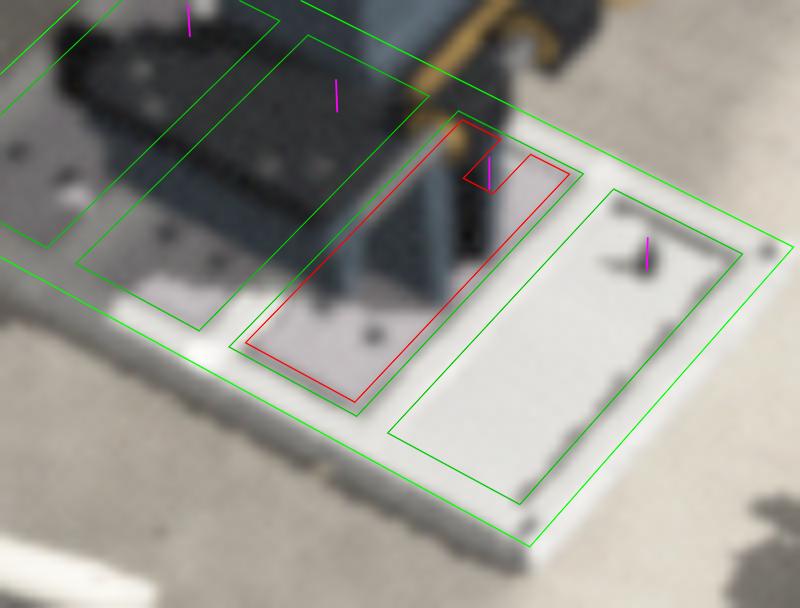

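```bash
python3 -m jog '[[0,0,0,0.002,0,0,0],[0,0,0,0.0015,0,0,0],[0,0,0,0.0005,0,0,0],[0,0,0,0,0,0,0]]'
```

```text
time_s: 23.95
ee_pos: [504.6, -17.2, 205.4]
ee_rot: [-180.0, -0.0, 81.8]
force: [-1.1, -0.4, 2.2]
gripper_width: 12.0
```

```bash
python3 -m jog '[[0,0,0,0.0005,0,0,0],[0.03,0,0,0,0,0,0],[0.03,0,0,0,0,0,0],[0.03,0,0,0,0,0,0],[0.03,0,0,-0.02,0,0,0],[0.04,0,0,-0.04,0,0,0],[0.05,0,0,-0.05,0,0,0],[0.05,0.05,-0.01,-0.02,0,0,0],[0.05,0.06,0,0,0,0,0],[0.05,0.06,0,0,0,0,0],[0.05,0.06,0,0,0,0,0]]'
python3 -c "
from h import *
overlay('scene','pics/ov11.png',(508.7,9.1,-8.1),None,0,ctr=(485,-5,20))
for c in ['scene','top']: print(c,blades(c))
plan(545.5,336,258,84.5)
"
```

```text
time_s: 25.32
ee_pos: [527.6, 213.8, 334.8]
ee_rot: [180.0, -0.0, 81.8]
force: [1.9, 0.2, -0.6]
gripper_width: 50.3
scene [(0.98, [544.4, 333.8, -5.6], np.float64(0.15)), (0.94, [516.9, 38.0, -6.5], np.float64(0.09)), (0.93, [525.1, 90.4, -6.3], np.float64(0.09)), (0.72, [510.1, -10.6, -10.2], np.float64(0.1))]
top [(0.93, [521.3, 89.3, -8.5], np.float64(0.11)), (0.91, [508.7, -12.8, -8.7], np.float64(0.13)), (0.63, [512.8, 37.7, -8.4], np.float64(0.11))]
pos [527.4 211.7 334.3] rot [-1.7995e+02  6.0000e-02  8.1830e+01] w 50.0 t 25.57
turn rad [-0.001   0.001  -0.0465] shift mm [125.4   6.1  76.3]
```

View pics/ov11.png

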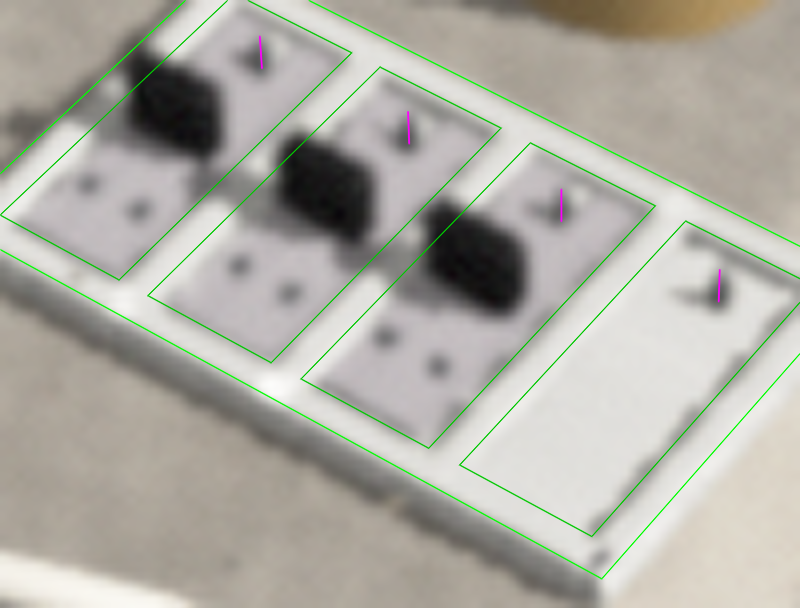

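Three are in. The last blade is at about (545,335), yaw −5.7°.

```bash
python3 -m jog '[[0.05,0.03,0,0,0,0,-0.043],[0.05,0.047,0.003,0.02,0,0,0],[0.05,0.046,0.003,0.02,0,0,0],[0.05,0,0,0.036,0,0,0],[0.05,0,0,0,0,0,0],[0.05,0,0,0,0,0,0]]'
python3 -c "
from h import *
overlay('scene','pics/ov12.png',(508.7,9.1,-8.1),(544.4,334.,-5.7),0,ctr=(544,334,20))
print(blades('scene',near=(544,334)))
plan(545,335,198,84.3)"

```

```text
time_s: 26.32
ee_pos: [547.8, 332.3, 260.0]
ee_rot: [179.9, -0.0, 84.1]
force: [-0.4, 0.6, -0.7]
gripper_width: 49.7
[(0.84, [543.6, 334.2, -5.5], np.float64(0.12))]
pos [547.8 332.9 260.7] rot [ 1.7985e+02 -1.1000e-01  8.4180e+01] w 50.2 t 26.48
turn rad [ 0.0025 -0.0019 -0.0021] shift mm [ 1.8 -3.  62.7]
```

View pics/ov12.png

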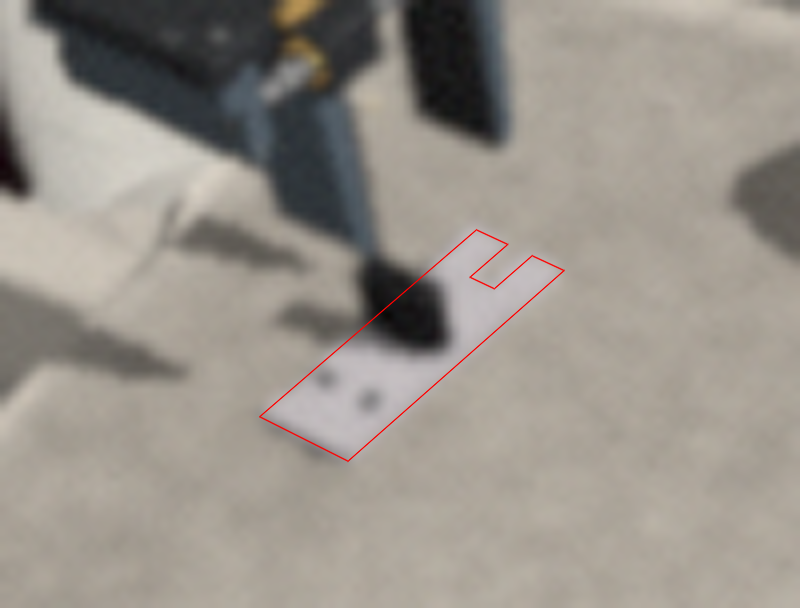

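```bash
python3 -m jog '[[0.05,0.0018,-0.003,0.03,0,0,-0.002],[0.05,0,0,0.019,0,0,0],[0.05,0,0,0.009,0,0,0],[0.05,0,0,0.004,0,0,0],[0.05,0,0,0,0,0,0],[0.0,0,0,0,0,0,0],[0.0,0,0,0,0,0,0],[0.0,0,0,0,0,0,0],[0.0,0,0,0,0,0,0],[0,0,0,0,0,0,0]]' 35
python3 -c "
from h import *
plan(545,335,198,84.3)"
```

```text
time_s: 27.72
ee_pos: [544.5, 335.7, 196.9]
ee_rot: [180.0, -0.0, 84.4]
force: [1.2, -0.9, -0.3]
gripper_width: 11.7
pos [544.5 335.7 196.9] rot [ 1.7997e+02 -2.0000e-02  8.4370e+01] w 11.7 t 27.73
turn rad [ 0.0005 -0.0003  0.0012] shift mm [-0.6  0.5 -1.1]
```

```bash
python3 -m jog '[[0.0,0,0,-0.015,0,0,0],[0,0,0,-0.025,0,0,0],[0,0,0,-0.025,0,0,0],[0,0,0,0,0,0,0.041],[0,0,0,0,0,0,0]]' 35
python3 -c "
from h import *
plan(497.7,-68.1,260,81.9)"
```

```text
time_s: 28.35
ee_pos: [544.3, 335.6, 262.8]
ee_rot: [180.0, -0.0, 82.0]
force: [-1.0, 1.4, -1.6]
gripper_width: 11.8
pos [544.3 335.6 262.8] rot [ 1.7996e+02 -4.0000e-02  8.2040e+01] w 11.8 t 28.35
turn rad [ 0.0007 -0.0007  0.0025] shift mm [-406.3   10.8    2.8]
```

```bash
python3 -m jog '[[0,-0.03,0.001,0,0,0,0.002],[0,-0.045,0.001,0,0,0,0],[0,-0.055,0.001,0,0,0,0],[0,-0.055,0.001,0,0,0,0],[0,-0.055,0.001,0,0,0,0],[0,-0.055,0.002,0,0,0,0],[0,-0.05,0.001,0,0,0,0],[0,-0.036,0.002,0,0,0,0],[0,-0.025,0.001,0,0,0,0],[0,0,0,0.02,0,0,0],[0,0,0,0,0,0,0],[0,0,0,0,0,0,0]]'
python3 -c "
from h import *
s=status.state(); p=s['ee_pos']
overlay('scene','pics/ov13.png',(508.7,9.1,-8.1),(p[0],p[1],s['ee_rot'][2]-90),p[2]-197,ctr=(485,-75,40))
plan(497.7,-68.1,205,81.9)
"
```

```text
time_s: 29.85
ee_pos: [498.3, -67.6, 242.1]
ee_rot: [180.0, -0.0, 81.9]
force: [0.5, 0.4, -0.9]
gripper_width: 11.9
pos [498.5 -67.6 242.3] rot [ 1.7995e+02 -1.0000e-02  8.1950e+01] w 12.1 t 29.9
turn rad [ 0.0009 -0.0001  0.0009] shift mm [-0.6 -0.7 37.3]
```

View pics/ov13.png

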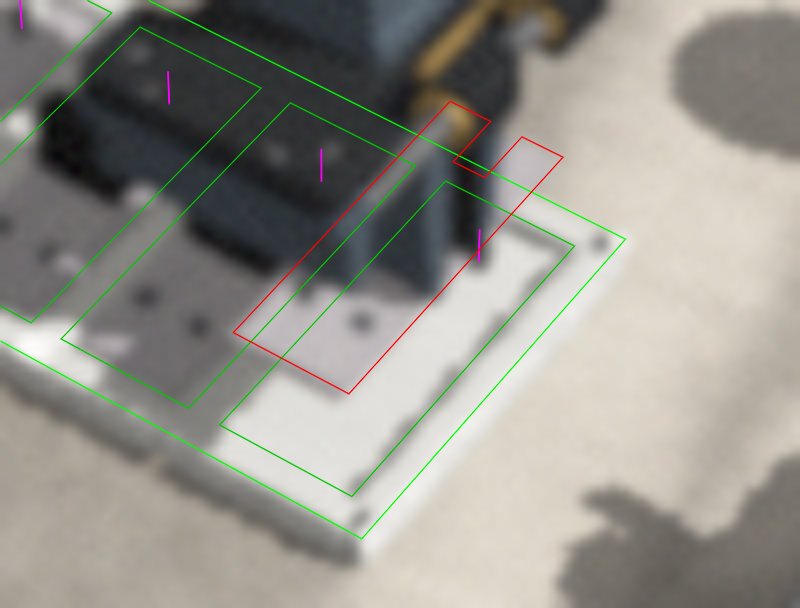

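```bash
python3 -m jog '[[0,-0.0002,-0.0007,0.012,0,0,0],[0,0,0,0.008,0,0,0],[0,0,0,0.003,0,0,0],[0,0,0,0.003,0,0,0],[0,0,0,0.003,0,0,0],[0,0,0,0.002,0,0,0],[0,0,0,0.002,0,0,0],[0,0,0,0,0,0,0],[0,0,0,0,0,0,0]]'
python3 -c "
from h import *
s=status.state(); p=s['ee_pos']
overlay('scene','pics/ov14.png',(508.7,9.1,-8.1),(p[0],p[1],s['ee_rot'][2]-90),p[2]-197,ctr=(485,-75,20))
plan(497.7,-68.1,205,81.9)
"
```

```text
time_s: 31.02
ee_pos: [497.5, -68.1, 208.7]
ee_rot: [180.0, 0.0, 81.9]
force: [0.9, -2.2, -2.1]
gripper_width: 11.8
pos [497.5 -68.1 208.8] rot [1.7998e+02 1.0000e-02 8.1910e+01] w 11.5 t 31.07
turn rad [0.0003 0.0001 0.0001] shift mm [0.  0.2 3.8]
```

View pics/ov14.png

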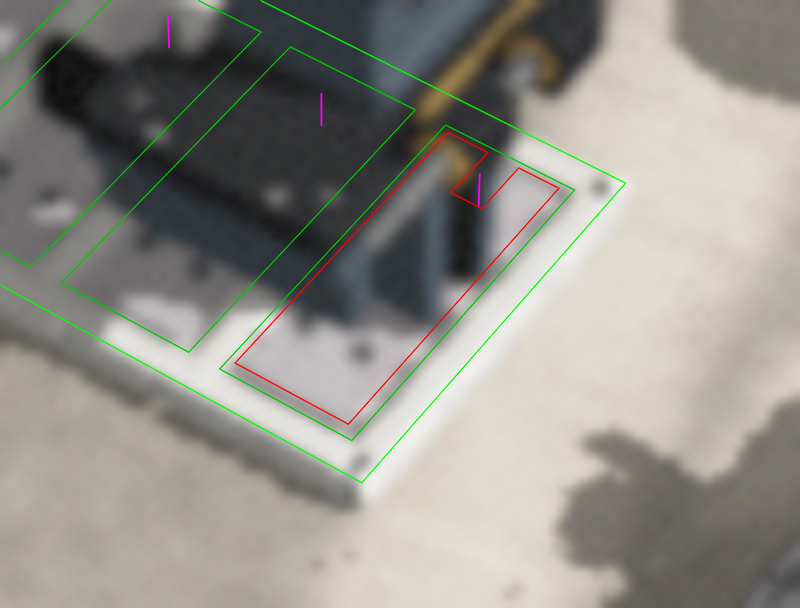

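```bash
python3 -m jog '[[0,0,0,0.002,0,0,0],[0,0,0,0.0015,0,0,0],[0,0,0,0.0007,0,0,0],[0,0,0,0,0,0,0]]'
```

```text
time_s: 31.58
ee_pos: [497.5, -68.0, 204.9]
ee_rot: [180.0, 0.0, 81.9]
force: [-1.0, -2.4, 5.0]
gripper_width: 12.1
```

```bash
python3 -m jog '[[0.03,0,0,0,0,0,0],[0.03,0,0,0,0,0,0],[0.03,0,0,0,0,0,0],[0.03,0,0,-0.02,0,0,0],[0.04,0,0,-0.04,0,0,0],[0.05,0,0,-0.05,0,0,0],[0.05,0.05,0,-0.03,0,0,0],[0.05,0.06,0,0,0,0,0],[0.05,0.06,0,0,0,0,0],[0.05,0.06,0,0,0,0,0],[0.0,0.06,0,0,0,0,0],[0,0,0,0,0,0,0]]'
python3 -c "
from h import *
overlay('scene','pics/ov15.png',(508.7,9.1,-8.1),None,0,ctr=(500,0,20),half=(66,50),k=6)
fr=grab('top');u,v=np.round(proj(fr,[505,10,10])).astype(int)
cv2.imwrite('pics/t15.png',cv2.resize(fr['color'][v-40:v+40,u-50:u+50],None,fx=7,fy=7,interpolation=cv2.INTER_CUBIC))
fr=grab('scene');u,v=np.round(proj(fr,[461,-278,50])).astype(int)
cv2.imwrite('pics/c15.png',cv2.resize(fr['color'][v-45:v+45,u-55:u+55],None,fx=7,fy=7,interpolation=cv2.INTER_CUBIC))
"
```

```text
time_s: 33.08
ee_pos: [538.3, 222.9, 344.1]
ee_rot: [-180.0, -0.1, 82.2]
force: [-1.1, -0.5, 0.4]
gripper_width: 33.7
```

View pics/ov15.png

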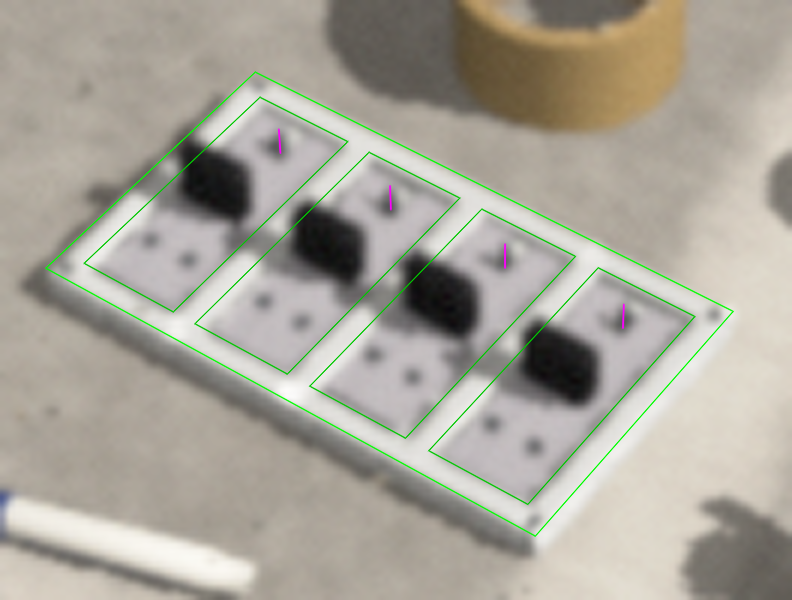

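View pics/t15.png

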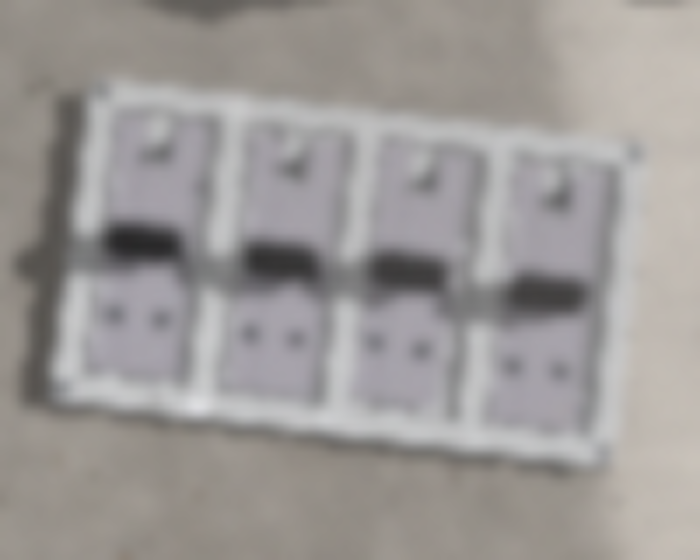

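View pics/c15.png

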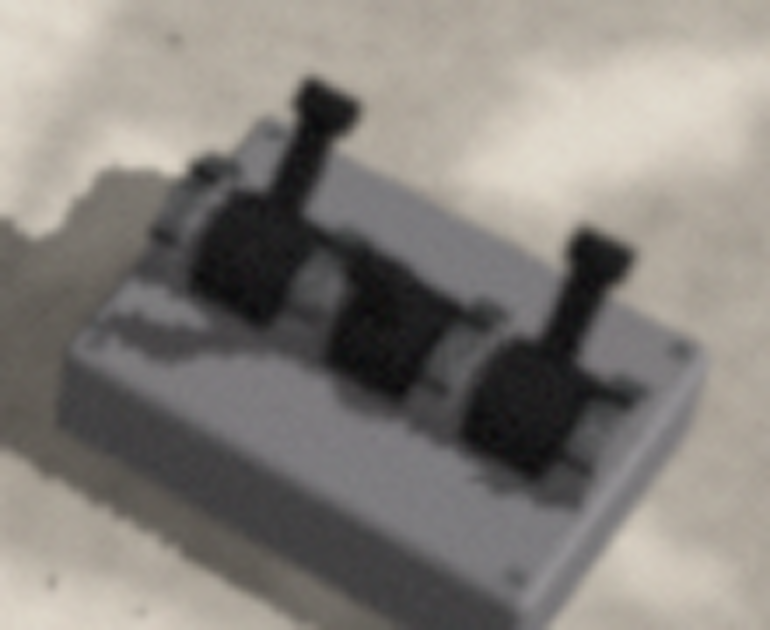

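All four blades lie flat in their pockets with the pins in their notches, in both views. For the counter, the left and right levers lean away, with knobs at about (325,105) and (600,255) in the crop. The middle lever is near vertical, seen end-on. I'll measure them from depth.

```bash
python3 - <<'E'
from h import *
C=np.array([461.5,-278.5]); yaw=np.radians(-10.25); c,s=np.cos(yaw),np.sin(yaw)
for cam in ["top","scene"]:
    fr=grab(cam); W=unproj_all(fr); g=fr["color"].max(2)
    d=W[...,:2]-C; L=np.stack([c*d[...,0]+s*d[...,1],-s*d[...,0]+c*d[...,1],W[...,2]],-1)
    ok=(fr["depth"]>0)&(abs(L[...,0])<70)&(abs(L[...,1])<85)&(L[...,2]>20)
    dk=ok&(abs(L[...,0])<45)&(abs(L[...,1])<60)
    # deck plane points
    deck=ok&(abs(L[...,2]-40)<8)&(abs(L[...,0])>30)
    print(cam,"deck z",np.median(L[...,2][deck]), "x range",np.percentile(L[...,0][deck],[1,99]),"y",np.percentile(L[...,1][deck],[1,99]))
    for n,y0 in [("L",44),("M",0),("R",-44)]:
        k=ok&(abs(L[...,1]-y0)<11)&(L[...,2]>72)
        P=L[k]
        if len(P)==0: print(n,"none"); continue
        # lever angle from points: angle from vertical about axle
        ang=np.degrees(np.arctan2(P[:,0],P[:,2]-45)); r=np.hypot(P[:,0],P[:,2]-45)
        print(n,len(P),"z max",round(P[:,2].max(),1),"mean",np.round(P.mean(0),1),"ang med",round(np.median(ang),1),"r",np.round(np.percentile(r,[10,50,90]),1), "y rng",np.round(np.percentile(P[:,1],[5,95]),1))
    print([ (round(x["p"],2),np.round(x["location"],1).tolist()) for x in vision.find_in(cam,"knob_mid")[:4]])
print(status.state()["time_s"])
E
```

```text
top deck z 39.36698100449371 x range [-56.05174668  53.61810724] y [-69.65833896  76.72162772]
L 50 z max 95.8 mean [24.3 46.7 85.4] ang med 30.4 r [35.1 51.2 55.9] y rng [39.3 53.6]
M 41 z max 101.8 mean [-17.9   1.8  93. ] ang med -19.6 r [34.8 53.8 57.7] y rng [-7.6 10.3]
R 47 z max 97.9 mean [ 21.7 -41.5  87.4] ang med 26.7 r [35.7 51.9 55.7] y rng [-48.  -35.3]
[(0.54, [459.8, -273.9, 59.0]), (0.27, [459.4, -270.8, 38.8])]
scene deck z 38.83419617910613 x range [-57.20758412  52.18239051] y [-75.68890016  70.90777706]
L 97 z max 92.9 mean [22.8 41.6 83.4] ang med 30.5 r [33.8 46.1 53.8] y rng [34. 49.]
M 68 z max 99.3 mean [-21.4  -2.7  91.7] ang med -25.1 r [36.1 54.  56.3] y rng [-9.8  5.3]
R 101 z max 96.2 mean [ 20.5 -45.8  85.2] ang med 26.7 r [32.9 46.7 54.8] y rng [-52.8 -39.1]
[(0.68, [446.5, -273.5, 58.1])]
33.425
```

```bash
cat >> h.py <<'E'
def lever_parts(angs):
    ps=[]
    for y0,a in zip((44,0,-44),angs):
        a=np.radians(a); u=np.array([np.sin(a),0,np.cos(a)]); n=np.array([np.cos(a),0,-np.sin(a)]); o=np.array([0,y0,45.])
        lev=[o+r*u+s*3*n+[0,w*6,0] for r in (10,50) for s in(-1,1) for w in(-1,1)]
        t=np.linspace(0,2*np.pi,16,endpoint=False)
        kn=[o+50*u+6*np.array([np.cos(x),0,np.sin(x)])+[0,w*9,0] for x in t for w in(-1,1)]
        wh=[o+18*np.array([np.cos(x),0,np.sin(x)])+[0,w*12,0] for x in t for w in(-1,1)]
        ps+= [("hull",np.array(lev)),("hull",np.array(kn)),("hull",np.array(wh))]
    return ps
def ov_counter(cam,name,pose,angs,half=(50,42),k=8):
    fr=grab(cam); u,v=np.round(proj(fr,[pose[0],pose[1],55])).astype(int); hu,hv=half; u0,v0=u-hu,v-hv
    im=cv2.resize(fr["color"][v0:v+hv,u0:u+hu],None,fx=k,fy=k,interpolation=cv2.INTER_CUBIC)
    im=cv2.convertScaleAbs(im,alpha=1.5,beta=15)
    c,s=np.cos(np.radians(pose[2])),np.sin(np.radians(pose[2])); R=np.array([[c,-s,0],[s,c,0],[0,0,1]])
    def P(p): return ((proj(fr,R@np.array(p,float)+[pose[0],pose[1],0])-[u0,v0]+.5)*k-.5)
    for _,pts in lever_parts(angs):
        h=cv2.convexHull(np.array([P(p) for p in pts],np.float32))[:,0]
        cv2.polylines(im,[np.round(h*16).astype(np.int32)],True,(0,0,255),1,cv2.LINE_AA,shift=4)
    for z in (40,):
        q=np.array([P(p) for p in [(-55,-75,z),(55,-75,z),(55,75,z),(-55,75,z)]]); cv2.polylines(im,[np.round(q*16).astype(np.int32)],True,(0,255,0),1,cv2.LINE_AA,shift=4)
    cv2.imwrite(name,im)
E
python3 - <<'E'
from h import *
angs=(30,-21,26.7)
for cam in ["top","scene"]:
    fr=grab(cam)
    m=[r for r in vision.silhouettes(cam,"counter") if r["pixels"].sum()>1500][0]["pixels"]
    x,c,n=fit(fr,counter_parts()+lever_parts(angs),m,[461,-278,-10.2]); print(cam,np.round(x,2),round(c),n)
    ov_counter(cam,f"pics/oc_{cam}.png",(460.5,-278.5,-10.2),angs)
E
```

```text
top [ 461.49 -276.9   -10.34] 79 2535.0
scene [ 461.26 -279.01   -9.8 ] 297 4376.0
```

View pics/oc_scene.png

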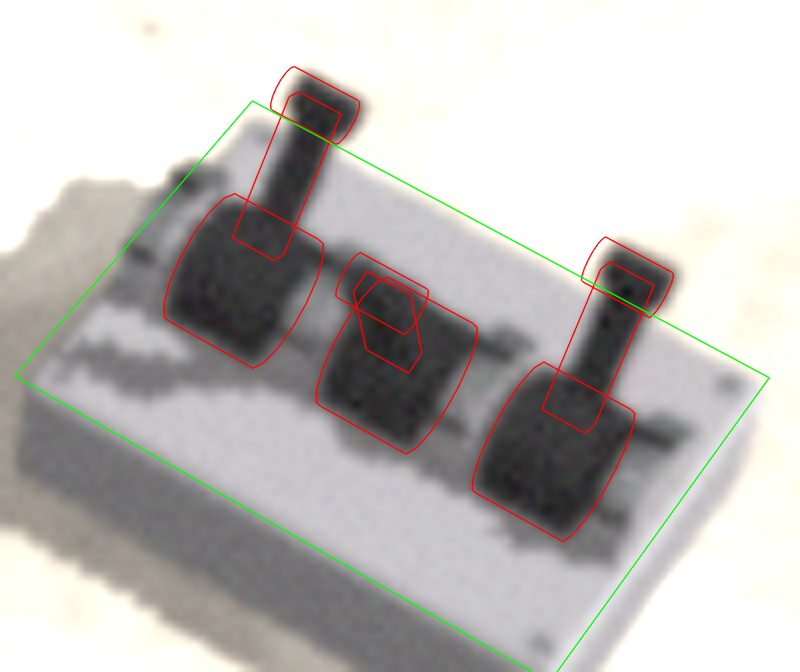

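View pics/oc_top.png

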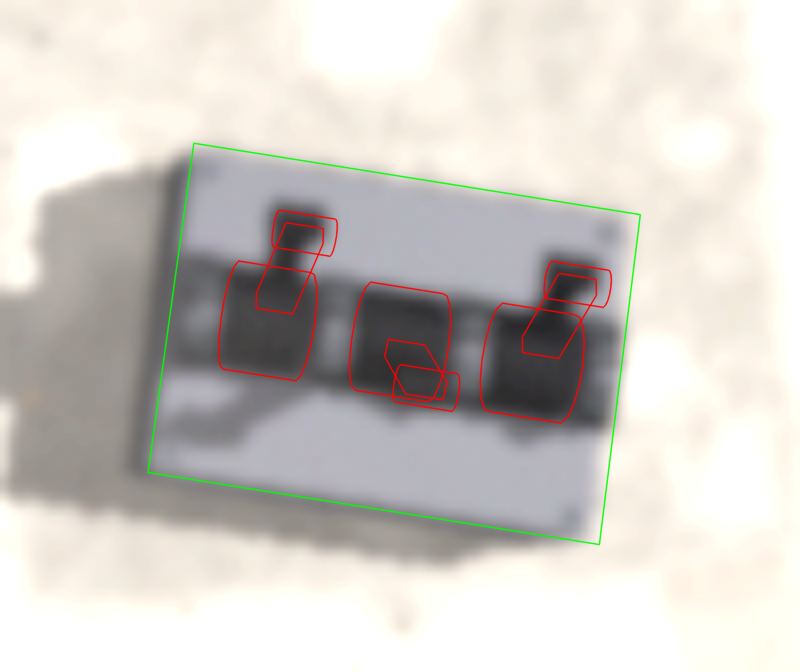

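```bash
cat >> h.py <<'E'
from scipy.ndimage import map_coordinates
def edge_fit(fr,poly,pose,zb=0,rng=4,skip=None,verbose=True,iters=3):
    """poly: local Nx3 closed outline; refine pose (x,y,yawdeg) by gradient peaks along edge normals"""
    g=cv2.GaussianBlur(cv2.cvtColor(fr["color"],cv2.COLOR_BGR2GRAY).astype(float),(0,0),.7)
    pose=np.array(pose,float)
    def P(pose,p):
        c,s=np.cos(np.radians(pose[2])),np.sin(np.radians(pose[2])); return proj(fr,[pose[0]+c*p[0]-s*p[1],pose[1]+s*p[0]+c*p[1],p[2]+zb])
    for it in range(iters):
        A=[];B=[];info=[]
        for i in range(len(poly)):
            if skip and i in skip: continue
            a,b=np.array(poly[i],float),np.array(poly[(i+1)%len(poly)],float); offs=[]
            qa,qb=P(pose,a),P(pose,b); t=(qb-qa)/np.linalg.norm(qb-qa); n=np.array([-t[1],t[0]])
            rows=[]
            for f in np.linspace(.08,.92,40):
                p=a+(b-a)*f; q=P(pose,p); ss=np.arange(-rng,rng+.01,.1)
                pr=map_coordinates(g,[q[1]+ss*n[1],q[0]+ss*n[0]],order=1); gr=np.abs(np.gradient(pr,.1))
                j=gr.argmax(); 
                if gr[j]<6: continue
                J=[(P(pose+d,p)-q)@n for d in np.eye(3)*.5]; rows.append((ss[j],np.array(J)/.5))
            if len(rows)<8: continue
            o=np.array([r[0] for r in rows]); m=np.median(o); k=abs(o-m)<.8
            info.append((i,round(m,2),int(k.sum())))
            for r,kk in zip(rows,k):
                if kk: A.append(r[1]);B.append(r[0])
        d=np.linalg.lstsq(np.array(A),np.array(B),rcond=None)[0]; pose=pose+d
        if verbose and it in(0,iters-1): print(it,"edge offsets px",info,"step",np.round(d,2))
    return pose
E
python3 - <<'E'
from h import *
deck=[(-55,-75,40),(55,-75,40),(55,75,40),(-55,75,40)]
cas=[(-63,-109,14),(63,-109,14),(63,109,14),(-63,109,14)]
for cam in ["scene","top"]:
    fr=grab(cam)
    print(cam,"counter",np.round(edge_fit(fr,deck,(460.5,-279,-10.2)),2))
    print(cam,"cassette",np.round(edge_fit(fr,cas,(508.7,9.1,-8.1)),2))
E
```

```text
0 edge offsets px [(0, np.float64(4.0), 27), (1, np.float64(-0.7), 28), (2, np.float64(-0.6), 12), (3, np.float64(0.2), 40)] step [-2.23 -5.64  0.88]
2 edge offsets px [(0, np.float64(0.3), 33), (1, np.float64(-0.4), 30), (2, np.float64(0.5), 4), (3, np.float64(-0.3), 38)] step [-0.13 -0.63 -0.73]
scene counter [ 457.99 -286.43  -10.34]
0 edge offsets px [(0, np.float64(-3.4), 38), (1, np.float64(-3.5), 28), (2, np.float64(-0.8), 27), (3, np.float64(0.5), 40)] step [-3.79  5.02  0.5 ]
2 edge offsets px [(0, np.float64(-1.4), 39), (1, np.float64(-2.0), 26), (2, np.float64(-2.4), 27), (3, np.float64(-1.3), 40)] step [ 0.01 -0.04 -0.03]
scene cassette [505.11  14.24  -7.77]
0 edge offsets px [(0, np.float64(-1.2), 18), (1, np.float64(0.05), 40), (2, np.float64(3.1), 24), (3, np.float64(-0.8), 27)] step [2.1  6.   0.37]
2 edge offsets px [(0, np.float64(1.0), 20), (1, np.float64(-0.4), 37), (2, np.float64(0.65), 23), (3, np.float64(-0.5), 27)] step [0.09 0.01 0.08]
top counter [ 462.65 -273.13   -9.76]
0 edge offsets px [(0, np.float64(-4.0), 39), (1, np.float64(-0.2), 33), (2, np.float64(1.0), 31), (3, np.float64(-0.1), 39)] step [0.99 7.2  0.07]
2 edge offsets px [(0, np.float64(-1.4), 39), (1, np.float64(-0.2), 32), (2, np.float64(-1.7), 34), (3, np.float64(-0.1), 37)] step [ 0.03 -0.06  0.02]
top cassette [509.89  16.43  -8.  ]
```

```bash
python3 -c "
from h import *
plan(492.4,-241,320,79.8)"
```

```text
pos [538.3 219.  344.6] rot [ 1.7999e+02 -1.0000e-02  8.1890e+01] w 0.8 t 33.83
turn rad [ 0.0001 -0.0001  0.0365] shift mm [-460.9   36.3   24.6]
```

```bash
python3 -m jog '[[0.04,-0.035,0.002,0,0,0,0.0365],[0.04,-0.055,0.004,0,0,0,0],[0.04,-0.055,0.004,0,0,0,0],[0.04,-0.055,0.004,0,0,0,0],[0.04,-0.055,0.004,0,0,0,0],[0.04,-0.055,0.004,0,0,0,0],[0.04,-0.055,0.004,0,0,0,0],[0.04,-0.045,0.004,0,0,0,0],[0.04,-0.03,0.004,0,0,0,0],[0.04,-0.021,0.002,0.024,0,0,0],[0.04,0,0,0,0,0,0],[0.04,0,0,0,0,0,0]]' 20
python3 -c "
from h import *
plan(492.4,-241,275,79.8)
ov_counter('scene','pics/oc2.png',(459.8,-281,-10.2),(30,-21,26.7))"
```

```text
time_s: 35.33
ee_pos: [493.6, -240.6, 321.0]
ee_rot: [180.0, -0.0, 79.8]
force: [0.4, 0.2, 0.2]
gripper_width: 40.0
pos [ 493.6 -240.6  321. ] rot [ 1.7998e+02 -3.0000e-02  7.9820e+01] w 40.0 t 35.33
turn rad [ 0.0003 -0.0005  0.0003] shift mm [-0.6 -1.2 46. ]
```

View pics/oc2.png

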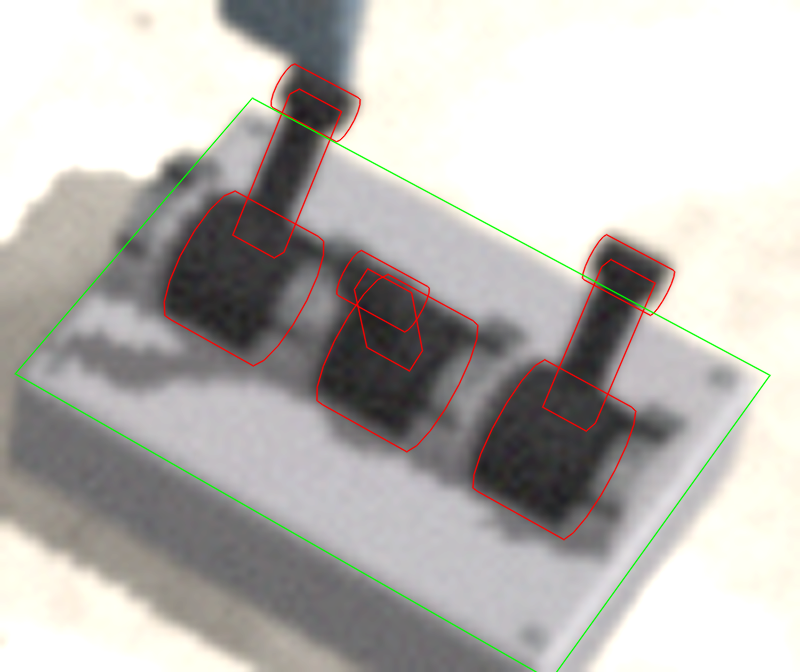

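The overlay shows the levers at about +30°, −21° and +27°, which is digits 7, 2.75 and 6.75. I'll descend with the open jaws straddling the left knob, then sweep the lever toward 0. The stop there gives the true axle position.

```bash
python3 -m jog '[[0.04,-0.0005,-0.001,0.025,0,0,0],[0.04,0,0,0.02,0,0,0],[0.024,0,0,0,0,0,0],[0.024,0,0,0,0,0,0],[0.024,0,0,0,0,0,0]]' 20
python3 -c "
from h import *
plan(492.4,-241,275,79.8)
ov_counter('scene','pics/oc3.png',(459.8,-281,-10.2),(30,-21,26.7))"
```

```text
time_s: 36.0
ee_pos: [492.8, -241.3, 276.7]
ee_rot: [179.9, 0.0, 79.8]
force: [0.0, 0.2, 0.8]
gripper_width: 23.7
pos [ 492.8 -241.3  276.7] rot [1.7987e+02 3.0000e-02 7.9830e+01] w 23.7 t 36.0
turn rad [0.0022 0.0006 0.0006] shift mm [ 0.3 -0.4  1.7]
```

View pics/oc3.png

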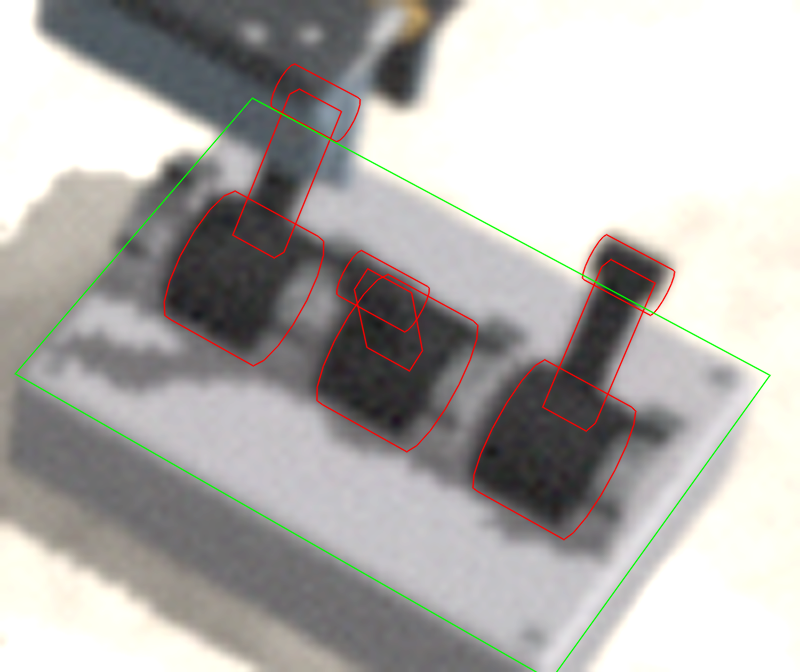

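```bash
python3 -m jog '[[0.024,0,-0.007,0,0,0,0],[0.024,0,-0.006,-0.003,0,0,0],[0.024,0,-0.006,-0.002,0,0,0],[0.024,0,-0.0065,-0.001,0,0,0],[0.024,0,-0.0065,-0.001,0,0,0],[0.024,0,-0.0065,0.001,0,0,0],[0.024,0,-0.0065,0.001,0,0,0],[0.024,0,-0.006,0.002,0,0,0],[0.024,0,-0.006,0.003,0,0,0],[0.024,0,0,0,0,0,0],[0.024,0,0,0,0,0,0]]' 20
python3 -c "
from h import *
plan(492.4,-241,275,79.8)
ov_counter('scene','pics/oc4.png',(459.8,-281,-10.2),(-30,-21,26.7))"
```

```text
time_s: 37.42
ee_pos: [436.0, -231.2, 275.2]
ee_rot: [-179.9, -0.0, 79.8]
force: [-0.2, 0.5, -0.7]
gripper_width: 23.9
pos [ 436.  -231.2  275.2] rot [-1.7991e+02 -3.0000e-02  7.9820e+01] w 23.9 t 37.42
turn rad [-0.0016 -0.0006  0.0003] shift mm [ 0.3 57.3  0.2]
```

View pics/oc4.png

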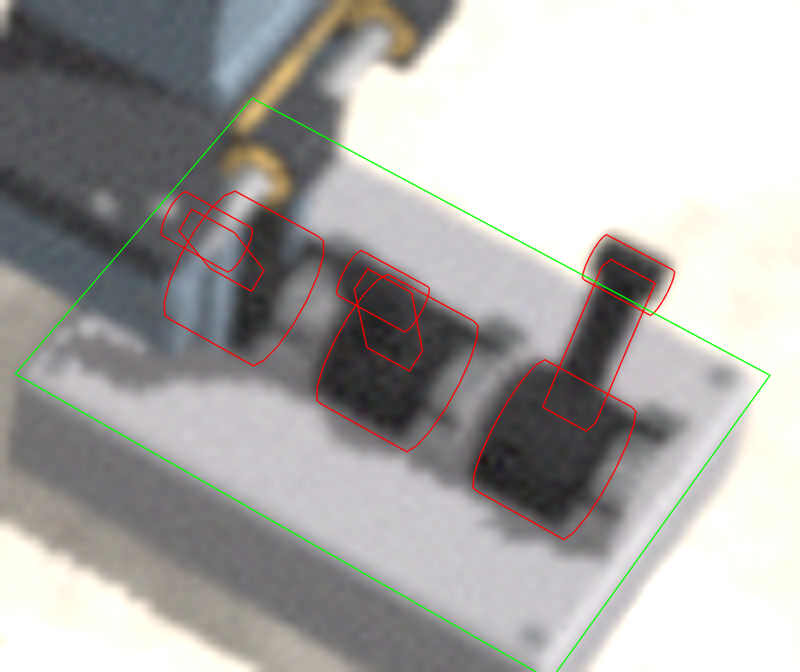

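```bash
python3 -m jog '[[0.024,0,-0.003,0.002,0,0,0],[0.024,0,-0.003,0.0015,0,0,0],[0.024,0,-0.003,0.0025,0,0,0],[0.024,0,-0.002,0.002,0,0,0],[0.024,0,-0.001,0.001,0,0,0],[0.024,0,0,0,0,0,0]]' 20
python3 -c "
from h import *
plan(467.6,-237.7,265.4,79.8)"
```

```text
time_s: 38.22
ee_pos: [424.5, -229.2, 266.4]
ee_rot: [180.0, -0.0, 79.8]
force: [2.4, -1.3, -1.4]
gripper_width: 23.9
pos [ 424.5 -229.2  266.4] rot [180.    -0.    79.81] w 23.9 t 38.23
turn rad [ 0.     -0.0001  0.0002] shift mm [-0.7 43.9  1. ]
```

```bash
for i in 1 2; do :; done
python3 -m jog '[[0.024,0,-0.0007,0.0005,0,0,0],[0.024,0,0,0,0,0,0]]'; python3 -m jog '[[0.024,0,-0.0007,0.0003,0,0,0],[0.024,0,0,0,0,0,0]]'; python3 -m jog '[[0.024,0,-0.0007,0,0,0,0],[0.024,0,0,0,0,0,0]]'
```

```text
time_s: 38.48
ee_pos: [423.9, -229.1, 266.0]
ee_rot: [180.0, 0.0, 79.8]
force: [3.6, -0.8, -1.4]
gripper_width: 24.1
time_s: 38.72
ee_pos: [423.4, -229.0, 265.8]
ee_rot: [179.9, 0.0, 79.8]
force: [5.5, -0.7, -3.5]
gripper_width: 24.0
time_s: 38.98
ee_pos: [423.1, -229.0, 265.8]
ee_rot: [179.8, 0.0, 79.8]
force: [7.2, -0.1, -4.7]
gripper_width: 24.4
```

Contact at the stop is clear, with force rising and little motion. I'll back off and look at the lever there, where its angle is known to be −54°.

```bash
python3 -m jog '[[0.024,0,0.002,0,0,0,0],[0.024,0,0.003,-0.02,0,0,0],[0.024,0,0,-0.04,0,0,0],[0.024,0.05,0,-0.02,0,0,0],[0.024,0.06,0,0,0,0,0],[0.024,0.06,0,0,0,0,0],[0.024,0,0,0,0,0,0]]' 20
python3 -c "
from h import *
ov_counter('scene','pics/oc5.png',(459.8,-281,-10.2),(-54,-21,26.7))
ov_counter('scene','pics/oc6.png',(461.5,-281.3,-10.2),(-54,-21,26.7))
ov_counter('top','pics/oc7.png',(461.5,-278.3,-10.2),(-54,-21,26.7))
"
```

```text
time_s: 39.85
ee_pos: [456.6, -59.3, 345.5]
ee_rot: [-179.8, -0.0, 80.2]
force: [-0.8, -0.2, -0.9]
gripper_width: 23.8
```

View pics/oc5.png

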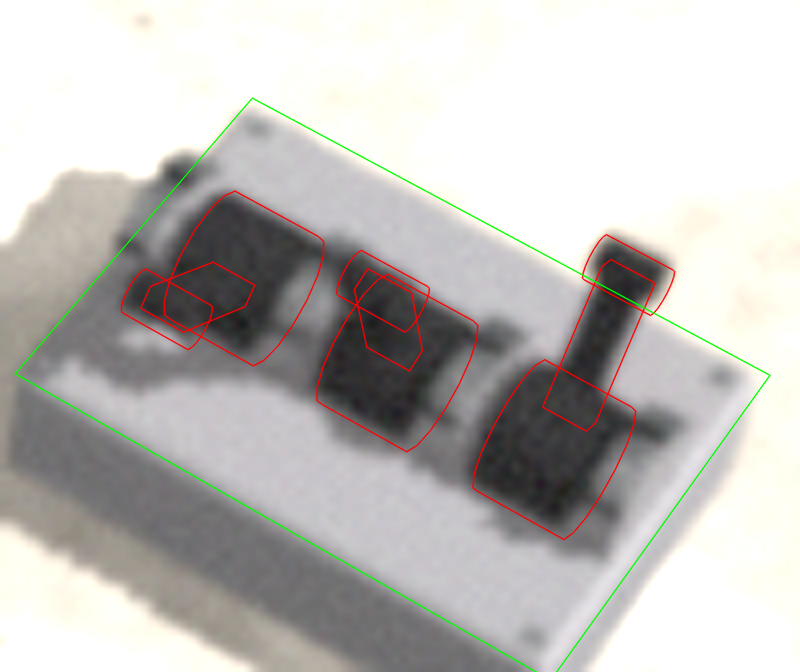

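View pics/oc6.png

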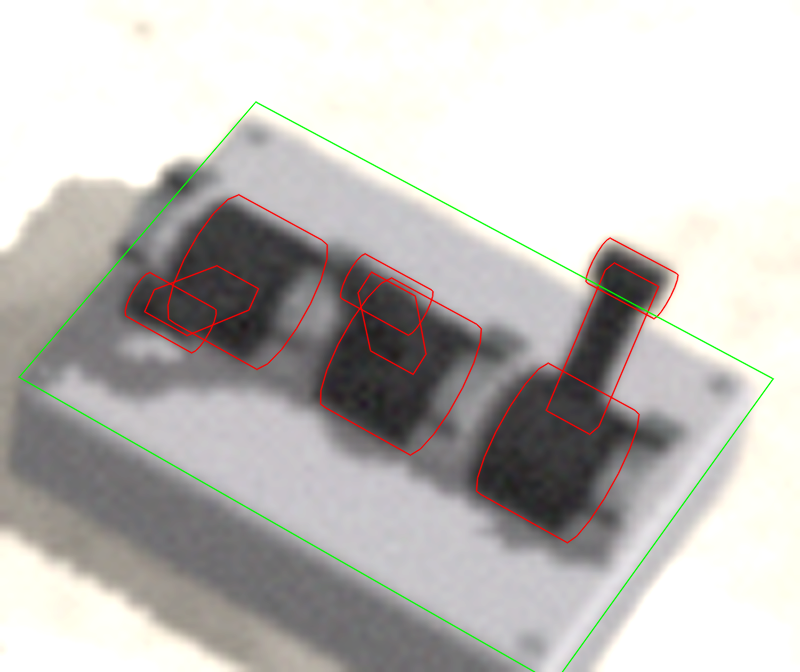

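View pics/oc7.png

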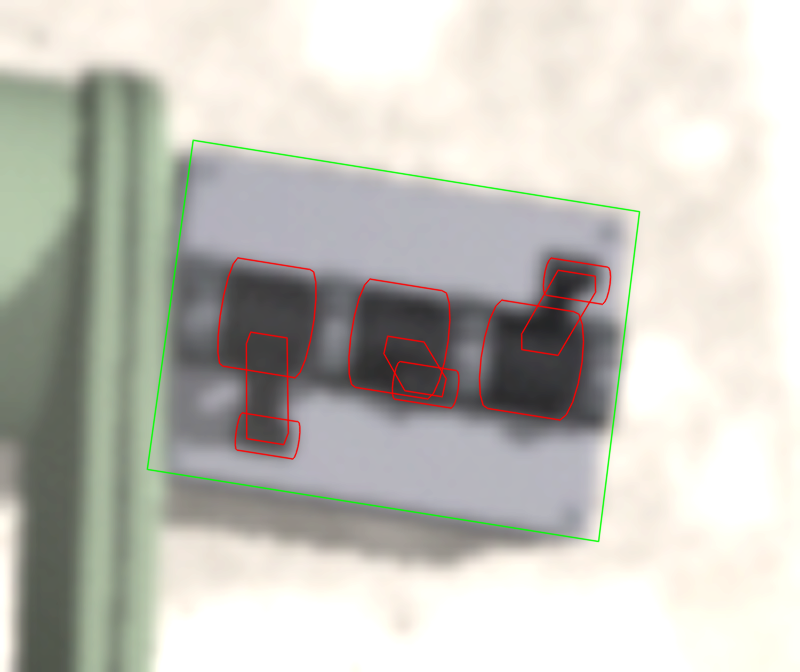

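```bash
python3 - <<'E'
from h import *
import h
def lp(angs,hw):
    ps=lever_parts(angs)
    for i in (2,5,8):
        p=ps[i][1].copy(); y0=(44,0,-44)[i//3]; p[:,1]=y0+np.sign(p[:,1]-y0)*hw; ps[i]=("hull",p)
    return ps
for cam in ["scene","top"]:
    frs=[grab(cam) for _ in range(3)]; fr=frs[0]
    g=np.mean([cv2.cvtColor(f["color"],cv2.COLOR_BGR2GRAY).astype(float) for f in frs],0)
    u,v=np.round(proj(fr,[461,-280,55])).astype(int); roi=(u-48,v-38,u+45,v+32)
    G=g[roi[1]:roi[3],roi[0]:roi[2]]
    print(cam,np.percentile(G,[1,5,10,15,20,30,50]))
    m=1/(1+np.exp((G-60)/6)); cv2.imwrite(f"pics/dk_{cam}.png",cv2.resize((m*255).astype(np.uint8),None,fx=7,fy=7))
    def cost(p): 
        r=render(fr,lp((p[5] ,p[2],p[3]),p[4]),p[0],p[1],np.radians(-10.2),0,roi); r=cv2.GaussianBlur(r,(0,0),.6); return ((r-m)**2).sum()
    p0=np.array([461,-280,-21,27,11,-54.])
    r=minimize(cost,p0,method="Nelder-Mead",options=dict(initial_simplex=[p0]+[p0+d for d in np.diag([3,3,6,6,2,4])],maxfev=500,xatol=.05,fatol=.02)); print(cam,"free",np.round(r.x,2),round(r.fun,1))
    c2=lambda p: cost(np.append(p,-54.)); 
    r=minimize(c2,p0[:5],method="Nelder-Mead",options=dict(initial_simplex=[p0[:5]]+[p0[:5]+d for d in np.diag([3,3,6,6,2])],maxfev=400,xatol=.05,fatol=.02)); print(cam,"L=-54",np.round(r.x,2),round(r.fun,1))
print(status.state()["time_s"])
E
```

```text
scene [ 19.          25.33333333  30.66666667  53.33333333  65.33333333
  79.66666667 121.33333333]
scene free [ 459.4  -278.93  -22.17   27.46   12.33  -51.76] 126.9
scene L=-54 [ 459.71 -278.91  -21.79   28.7    12.5 ] 132.5
top [ 23.33333333  33.66666667  51.33333333  62.11666667  74.66666667
  94.         112.        ]
top free [ 458.94 -278.27  -19.58   31.56   16.38  -57.61] 186.4
top L=-54 [ 459.03 -278.12  -19.63   32.41   16.57] 182.5
40.3
```

View pics/dk_scene.png

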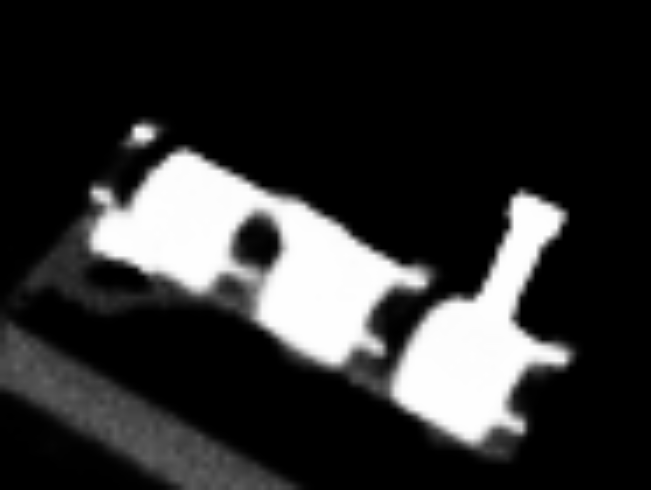

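The reading at the stop is unreliable. The reaction had a strong downward component, so the pad friction had probably jammed the knob short of the stop. I'll use the scene-camera fit instead (axle x about 459.6, left lever about −52°), since that camera matched the robot to 1 mm at the cassette. Now I bring the left lever back to −30° along its arc.

```bash
python3 -c "
from h import *
plan(433,-230,305,79.8)"
```

```text
pos [457.2 -63.3 345.6] rot [-179.97    0.     79.71] w 24.0 t 40.3
turn rad [-0.0005  0.0001 -0.0016] shift mm [-168.3    5.7   40.6]
```

```bash
python3 -m jog '[[0.024,-0.03,0.001,0,0,0,-0.0016],[0.024,-0.05,0.002,0,0,0,0],[0.024,-0.05,0.002,0,0,0,0],[0.024,-0.038,0.001,0.02,0,0,0],[0.024,0,0,0.02,0,0,0],[0.024,0,0,0,0,0,0],[0.024,0,0,0,0,0,0]]' 20
python3 -c "
from h import *
plan(433,-230,264,79.8)"
```

```text
time_s: 41.18
ee_pos: [434.0, -229.0, 306.3]
ee_rot: [180.0, 0.0, 79.9]
force: [-0.1, 0.7, -0.1]
gripper_width: 24.3
pos [ 434.  -229.   306.3] rot [1.7995e+02 1.0000e-02 7.9900e+01] w 24.3 t 41.17
turn rad [0.0008 0.0002 0.0017] shift mm [-1.2 -0.8 42.3]
```

```bash
python3 -m jog '[[0.024,-0.001,-0.0015,0.015,0,0,0],[0.024,0,0,0.015,0,0,0],[0.024,0,0,0.007,0,0,0],[0.024,0,0,0.004,0,0,0],[0.024,0,0,0,0,0,0]]' 20
python3 -c "
from h import *
plan(433,-230,264,79.8)"
```

```text
time_s: 41.8
ee_pos: [432.3, -229.5, 265.0]
ee_rot: [180.0, 0.0, 79.9]
force: [-0.6, -0.3, -0.6]
gripper_width: 24.1
pos [ 432.3 -229.5  265. ] rot [179.97   0.    79.92] w 24.1 t 41.8
turn rad [0.0005 0.0001 0.0022] shift mm [-0.4  0.7  1. ]
```

```bash
python3 -m jog '[[0.024,0,0.0023,0,0,0,0],[0.024,0,0.002,-0.002,0,0,0],[0.024,0,0.002,-0.0022,0,0,0],[0.024,0,0.0022,-0.0022,0,0,0],[0.024,0,0.0025,-0.002,0,0,0],[0.024,0,0.0025,-0.0018,0,0,0],[0.024,0,0.0022,-0.0016,0,0,0],[0.024,0,0,0,0,0,0],[0.024,0,-0.005,-0.0005,0,0,0],[0.024,0,0,0,0,0,0]]' 5
python3 -c "
from h import *
plan(467.4-25*.984,-236.2+25*.177,277,79.8)"
```

```text
time_s: 43.05
ee_pos: [443.0, -231.5, 277.3]
ee_rot: [179.9, 0.0, 79.9]
force: [-0.9, -1.3, -0.1]
gripper_width: 23.6
pos [ 443.  -231.5  277.3] rot [1.7988e+02 1.0000e-02 7.9880e+01] w 23.6 t 43.05
turn rad [0.0021 0.0001 0.0014] shift mm [-0.3 -0.1  0.3]
```

Centred on −30°. I close lightly to set the knob there.

```bash
python3 -m jog '[[0.018,0,0,0,0,0,0],[0.014,0,0,0,0,0,0],[0.011,0,0,0,0,0,0],[0.011,0,0,0,0,0,0],[0.011,0,0,0,0,0,0]]' 5
python3 -c "
from h import *
plan(467.4-25*.984,-236.2+25*.177,277,79.8)"
python3 -m jog '[[0.03,0,0,0,0,0,0],[0.03,0,0,0,0,0,0],[0.03,0,0,-0.03,0,0,0],[0.03,0,0,-0.04,0,0,0],[0.03,0.06,0,0,0,0,0],[0.03,0.06,0,0,0,0,0],[0.03,0.06,0,0,0,0,0],[0.03,0.03,0,0,0,0,0],[0.03,0,0,0,0,0,0]]' 20
```

```text
time_s: 43.68
ee_pos: [441.1, -231.1, 277.0]
ee_rot: [-179.7, -0.0, 80.0]
force: [-8.0, -0.3, 7.0]
gripper_width: 11.4
pos [ 441.1 -231.1  277. ] rot [-1.7966e+02 -2.0000e-02  7.9950e+01] w 11.4 t 43.67
turn rad [-0.0059 -0.0003  0.0027] shift mm [-0.3  1.7  0. ]
time_s: 44.8
ee_pos: [480.1, -22.9, 347.0]
ee_rot: [179.9, -0.0, 80.1]
force: [-0.1, 0.3, 0.1]
gripper_width: 30.2
```

```bash
cat >> h.py <<'E'
def lp(angs,hw):
    ps=lever_parts(angs)
    for i in (2,5,8):
        p=ps[i][1].copy(); y0=(44,0,-44)[i//3]; p[:,1]=y0+np.sign(p[:,1]-y0)*hw; ps[i]=("hull",p)
    return ps
def fit_levers(cam,a0,pose=None,n=3):
    frs=[grab(cam) for _ in range(n)]; fr=frs[0]
    g=np.mean([cv2.cvtColor(f["color"],cv2.COLOR_BGR2GRAY).astype(float) for f in frs],0)
    u,v=np.round(proj(fr,[461,-280,55])).astype(int); roi=(u-48,v-42,u+45,v+32)
    m=1/(1+np.exp((g[roi[1]:roi[3],roi[0]:roi[2]]-60)/6))
    def cost(p):
        r=render(fr,lp(p[2:5],12.3),p[0],p[1],np.radians(-10.2),0,roi); r=cv2.GaussianBlur(r,(0,0),.6); return ((r-m)**2).sum()
    p0=np.array([459.6,-279,*a0],float); D=np.diag([2,2,6,6,6.])
    if pose is None:
        r=minimize(cost,p0,method="Nelder-Mead",options=dict(initial_simplex=[p0]+[p0+d for d in D],maxfev=500,xatol=.05,fatol=.02)); x=r.x
    else:
        c=lambda q: cost(np.r_[pose,q]); r=minimize(c,p0[2:],method="Nelder-Mead",options=dict(initial_simplex=[p0[2:]]+[p0[2:]+d for d in np.eye(3)*6],maxfev=300,xatol=.05,fatol=.02)); x=np.r_[pose,r.x]
    print(cam,np.round(x,2),"digits",np.round(4.5+x[2:]/12,2),round(r.fun,1)); return x
def depth_levers(pose):
    C=np.array(pose[:2]); yaw=np.radians(-10.2); c,s=np.cos(yaw),np.sin(yaw)
    for cam in ["top","scene"]:
        fr=grab(cam); W=unproj_all(fr); d=W[...,:2]-C; L=np.stack([c*d[...,0]+s*d[...,1],-s*d[...,0]+c*d[...,1],W[...,2]],-1)
        for n,y0 in [("L",44),("M",0),("R",-44)]:
            rr=np.hypot(L[...,0],L[...,2]-45)
            k=(fr["depth"]>0)&(abs(L[...,1]-y0-(3 if cam=="top" else -2))<8)&(rr>42)&(rr<60)&(L[...,2]>68)&(abs(L[...,0])<55)
            P=L[k]
            if len(P): print(cam,n,len(P),np.round(np.median(np.degrees(np.arctan2(P[:,0],P[:,2]-45))),1),np.round(P.mean(0),1))
E
python3 -c "
from h import *
fit_levers('scene',(-30,-21,27)); fit_levers('scene',(-45,-21,27),pose=(459.6,-279)); fit_levers('top',(-35,-21,27))
depth_levers((459.6,-279))
ov_counter('scene','pics/oc8.png',(459.6,-279,-10.2),(-30,-21,27))"
```

```text
scene [ 459.33 -278.69  -37.58  -22.09   29.62] digits [1.37 2.66 6.97] 120.1
scene [ 459.6  -279.    -38.27  -21.97   28.48] digits [1.31 2.67 6.87] 122.6
top [ 458.79 -278.58  -30.95  -18.07   32.25] digits [1.92 2.99 7.19] 132.1
top L 32 -31.9 [-28.5  46.9  89.3]
top M 28 -19.4 [-17.8   2.3  95.3]
top R 35 28.6 [ 26.1 -40.6  90.9]
scene L 53 -35.6 [-30.6  41.3  87.6]
scene M 54 -23.1 [-20.4  -2.8  93.9]
scene R 62 28.6 [ 24.3 -46.   89.7]
```

View pics/oc8.png

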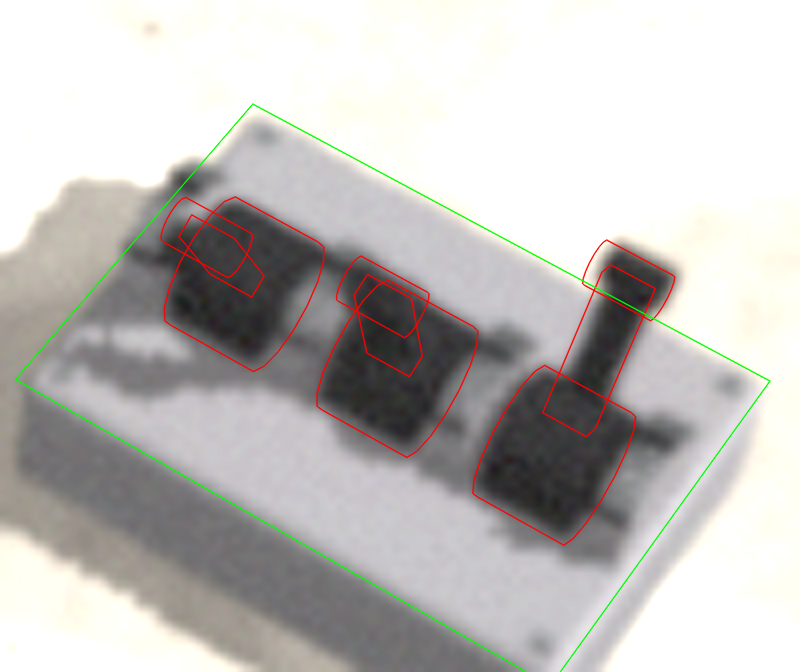

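The two cameras disagree by 2 mm on the axle's x, so I'll find it by touch. The counter is fixed, so I'll touch its near and far faces with the closed fingertips and take the midpoint, which cancels the finger thickness.

```bash
python3 -c "
from h import *
plan(376.2,-264.5,300,79.8)"
```

```text
pos [479.5 -25.  347.1] rot [ 1.7999e+02 -1.0000e-02  7.9870e+01] w 30.1 t 45.4
turn rad [ 0.0001 -0.0001  0.0012] shift mm [-254.   -59.2   47.1]
```

```bash
python3 -m jog '[[0.0,-0.03,-0.01,0,0,0,0.0012],[0,-0.05,-0.012,0,0,0,0],[0,-0.05,-0.012,0,0,0,0],[0,-0.05,-0.012,0,0,0,0],[0,-0.05,-0.01,0,0,0,0],[0,-0.024,-0.003,0.02,0,0,0],[0,0,0,0.045,0,0,0],[0,0,0,0.05,0,0,0],[0,0,0,0.009,0,0,0],[0,0,0,0,0,0,0],[0,0,0,0,0,0,0]]' 20
python3 -c "
from h import *
plan(459.8,-279.5,223,79.8)"
```

```text
time_s: 46.78
ee_pos: [377.4, -264.7, 224.7]
ee_rot: [179.8, 0.1, 79.8]
force: [-0.9, -0.3, 0.1]
gripper_width: 0.5
pos [ 377.4 -264.7  224.7] rot [1.798e+02 9.000e-02 7.985e+01] w 0.5 t 46.77
turn rad [0.0034 0.0016 0.0009] shift mm [ 0.  83.7  1.7]
```

```bash
python3 -m jog '[[0,0,0.006,0.001,0,0,0],[0,0,0.004,0,0,0,0],[0,0,0,0,0,0,0],[0,0,0,0,0,0,0]]'
python3 -m jog '[[0,0,0.001,0,0,0,0],[0,0,0.001,0,0,0,0],[0,0,0,0,0,0,0]]'
python3 -m jog '[[0,0,0.001,0,0,0,0],[0,0,0,0,0,0,0]]'
python3 -m jog '[[0,0,0.001,0,0,0,0],[0,0,0,0,0,0,0]]'
```

```text
time_s: 47.28
ee_pos: [386.5, -266.0, 222.1]
ee_rot: [-180.0, -0.0, 79.8]
force: [-0.7, -0.7, -0.2]
gripper_width: 0.5
time_s: 47.65
ee_pos: [388.5, -266.5, 222.0]
ee_rot: [180.0, -0.0, 79.8]
force: [0.6, -0.1, -0.3]
gripper_width: 0.5
time_s: 47.9
ee_pos: [389.5, -266.6, 222.0]
ee_rot: [180.0, -0.0, 79.8]
force: [-0.1, -0.2, -0.3]
gripper_width: 0.3
time_s: 48.15
ee_pos: [390.5, -266.8, 222.0]
ee_rot: [180.0, -0.0, 79.8]
force: [-0.0, 0.1, 1.3]
gripper_width: 0.7
```

```bash
for i in 1; do python3 -m jog '[[0,0,0.001,0,0,0,0],[0,0,0,0,0,0,0]]'; done
python3 -m jog '[[0,0,0.001,0,0,0,0],[0,0,0,0,0,0,0]]'
python3 -m jog '[[0,0,0.001,0,0,0,0],[0,0,0,0,0,0,0]]'
```

```text
time_s: 48.4
ee_pos: [391.5, -267.0, 222.0]
ee_rot: [180.0, -0.0, 79.8]
force: [0.0, -0.1, -0.8]
gripper_width: 0.5
time_s: 48.65
ee_pos: [392.5, -267.1, 222.0]
ee_rot: [180.0, -0.0, 79.8]
force: [0.5, -0.3, 1.7]
gripper_width: 0.5
time_s: 48.9
ee_pos: [393.5, -267.3, 222.0]
ee_rot: [180.0, -0.0, 79.8]
force: [-0.6, 0.2, 0.4]
gripper_width: 0.6
```

```bash
python3 -m jog '[[0,0,0.001,0,0,0,0],[0,0,0,0,0,0,0]]'
python3 -m jog '[[0,0,0.001,0,0,0,0],[0,0,0,0,0,0,0]]'
python3 -m jog '[[0,0,0.001,0,0,0,0],[0,0,0,0,0,0,0]]'
python3 -c "
from h import *
f=grab('scene'); u,v=np.round(proj(f,[410,-270,30])).astype(int); cv2.imwrite('pics/touch.png',cv2.resize(f['color'][v-45:v+35,u-50:u+50],None,fx=7,fy=7,interpolation=cv2.INTER_CUBIC))"
```

```text
time_s: 49.15
ee_pos: [394.4, -267.5, 222.0]
ee_rot: [180.0, -0.0, 79.8]
force: [0.9, 0.3, 0.4]
gripper_width: 0.3
time_s: 49.4
ee_pos: [395.4, -267.7, 222.0]
ee_rot: [180.0, -0.0, 79.8]
force: [0.2, -0.7, -0.4]
gripper_width: 0.5
time_s: 49.65
ee_pos: [396.4, -267.9, 222.0]
ee_rot: [180.0, -0.0, 79.8]
force: [-0.1, -0.5, 0.1]
gripper_width: 0.6
```

View pics/touch.png

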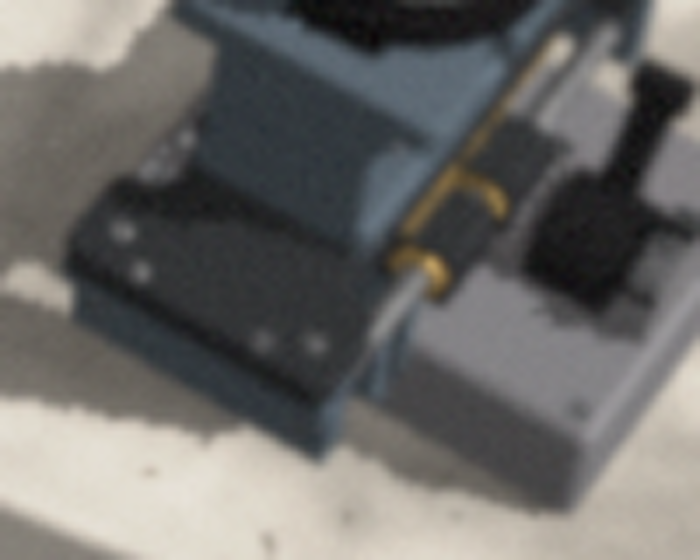

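```bash
python3 -m jog '[[0,0,0.001,0,0,0,0],[0,0,0,0,0,0,0]]'
python3 -m jog '[[0,0,0.001,0,0,0,0],[0,0,0,0,0,0,0]]'
python3 -m jog '[[0,0,0.001,0,0,0,0],[0,0,0,0,0,0,0]]'
python3 -m jog '[[0,0,0.001,0,0,0,0],[0,0,0,0,0,0,0]]'
```

```text
time_s: 49.95
ee_pos: [397.4, -268.0, 222.0]
ee_rot: [180.0, -0.0, 79.8]
force: [1.0, -0.3, 0.0]
gripper_width: 0.4
time_s: 50.2
ee_pos: [397.8, -268.1, 221.9]
ee_rot: [-179.9, -0.0, 79.9]
force: [-3.5, -0.9, 1.9]
gripper_width: 0.1
time_s: 50.45
ee_pos: [398.2, -268.1, 221.9]
ee_rot: [-179.8, -0.0, 79.9]
force: [-6.9, -1.7, 4.9]
gripper_width: 0.4
time_s: 50.7
ee_pos: [398.6, -268.2, 221.9]
ee_rot: [-179.7, -0.0, 79.9]
force: [-9.0, -2.6, 6.5]
gripper_width: 0.3
```

Near face contact at TCP (397.4, −268.0). Now the far face.

```bash
python3 -m jog '[[0,0,-0.006,0,0,0,0],[0,0,-0.006,-0.04,0,0,0],[0,0,0,-0.05,0,0,0],[0,0,0.04,-0.01,0,0,0],[0,0,0.05,0,0,0,0],[0,0,0.05,0,0,0,0],[0,0,0.025,0,0,0,0],[0,0,0,0,0,0,0],[0,0,0,0,0,0,0]]'
python3 -c "
from h import *
plan(459.8,-279.5,222,79.8)"
```

```text
time_s: 51.82
ee_pos: [550.2, -295.3, 321.7]
ee_rot: [-179.9, -0.0, 79.8]
force: [0.1, -0.9, 0.6]
gripper_width: 0.4
pos [ 550.2 -295.3  321.7] rot [-1.7994e+02 -3.0000e-02  7.9830e+01] w 0.4 t 51.83
turn rad [-0.001  -0.0006  0.0006] shift mm [ -0.5 -91.8  99.7]
```

```bash
python3 -m jog '[[0,0,0,0.04,0,0,0],[0,0,0,0.045,0,0,0],[0,0,-0.008,0.0145,0,0,0],[0,0,-0.008,0,0,0,0],[0,0,-0.006,0,0,0,0],[0,0,0,0,0,0,0],[0,0,0,0,0,0,0]]'
python3 -m jog '[[0,0,-0.002,0,0,0,0],[0,0,0,0,0,0,0]]'
python3 -m jog '[[0,0,-0.001,0,0,0,0],[0,0,0,0,0,0,0]]'
python3 -m jog '[[0,0,-0.001,0,0,0,0],[0,0,0,0,0,0,0]]'
```

```text
time_s: 52.7
ee_pos: [529.5, -291.8, 223.5]
ee_rot: [179.9, 0.0, 79.8]
force: [0.4, -0.2, 0.0]
gripper_width: 0.3
time_s: 52.95
ee_pos: [527.2, -291.3, 222.6]
ee_rot: [180.0, -0.0, 79.8]
force: [0.9, -0.3, 0.5]
gripper_width: 0.8
time_s: 53.2
ee_pos: [526.2, -291.1, 222.4]
ee_rot: [-180.0, -0.0, 79.8]
force: [-0.4, -0.3, 0.5]
gripper_width: 0.4
time_s: 53.45
ee_pos: [525.2, -290.9, 222.5]
ee_rot: [-180.0, -0.0, 79.8]
force: [-0.5, 0.5, 0.2]
gripper_width: 0.4
```

```bash
python3 -m jog '[[0,0,-0.001,0,0,0,0],[0,0,0,0,0,0,0]]'
python3 -m jog '[[0,0,-0.001,0,0,0,0],[0,0,0,0,0,0,0]]'
python3 -m jog '[[0,0,-0.001,0,0,0,0],[0,0,0,0,0,0,0]]'
python3 -m jog '[[0,0,-0.001,0,0,0,0],[0,0,0,0,0,0,0]]'
```

```text
time_s: 53.7
ee_pos: [524.5, -290.8, 222.6]
ee_rot: [179.9, 0.0, 79.8]
force: [1.0, -0.3, -1.0]
gripper_width: 0.4
time_s: 53.95
ee_pos: [524.1, -290.7, 222.6]
ee_rot: [179.8, 0.0, 79.8]
force: [5.7, 0.8, -3.5]
gripper_width: 0.3
time_s: 54.2
ee_pos: [523.7, -290.6, 222.7]
ee_rot: [179.7, 0.0, 79.8]
force: [7.6, 0.2, -4.0]
gripper_width: 0.6
time_s: 54.45
ee_pos: [523.3, -290.5, 222.8]
ee_rot: [179.6, 0.0, 79.8]
force: [9.6, -0.8, -6.4]
gripper_width: 0.3
```

Midpoint axle: (461.05, −279.4). That also reproduces the earlier stop reading, which gave 461.4, so the lever had reached its stop and the camera fit was about 1.5 mm off. With this axle, the gripped left lever came to about −34°. I'll redo the left wheel.

```bash
python3 -m jog '[[0,0,0.006,0,0,0,0],[0,0,0.006,-0.04,0,0,0],[0.024,0,0,-0.05,0,0,0],[0.024,0,0,-0.005,0,0,0],[0.024,0,0,0,0,0,0],[0.024,0,0,0,0,0,0]]'
python3 -c "
from h import *
plan(443.3,-231.5,312,79.8)"
```

```text
time_s: 55.2
ee_pos: [532.5, -292.1, 315.8]
ee_rot: [-179.8, -0.1, 79.8]
force: [-0.6, 0.0, -1.1]
gripper_width: 23.5
pos [ 532.5 -292.1  315.8] rot [-1.7978e+02 -7.0000e-02  7.9840e+01] w 23.5 t 55.2
turn rad [-0.0038 -0.0013  0.0006] shift mm [ 43.8 -98.5   3.8]
```

```bash
python3 -m jog '[[0.024,0.014,-0.03,0,0,0,0],[0.024,0.015,-0.035,0,0,0,0],[0.024,0.015,-0.034,0,0,0,0],[0.024,0,0,0.004,0,0,0],[0.024,0,0,0,0,0,0],[0.024,0,0,0,0,0,0]]'
python3 -c "
from h import *
plan(443.3,-231.5,275,79.8)"
```

```text
time_s: 55.95
ee_pos: [444.2, -232.1, 313.2]
ee_rot: [-180.0, -0.0, 79.8]
force: [-0.5, -0.7, 1.0]
gripper_width: 23.9
pos [ 444.2 -232.1  313.2] rot [-180.     -0.     79.83] w 23.9 t 55.95
turn rad [-0.0001 -0.0001  0.0005] shift mm [ 0.4 -1.  38.2]
```

```bash
python3 -m jog '[[0.024,0,-0.001,0.02,0,0,0],[0.024,0,0,0.0185,0,0,0],[0.024,0,0,0,0,0,0],[0.024,0,0.002,0,0,0,0],[0.024,0,0.0015,-0.0003,0,0,0],[0.024,0,0.0015,-0.0005,0,0,0],[0.024,0,0.001,-0.0005,0,0,0],[0.024,0,0,0,0,0,0],[0.024,0,0,0,0,0,0]]'
python3 -c "
from h import *
plan(468.9-19*.984,-236.1+19*.177,276,79.8)"
```

```text
time_s: 57.08
ee_pos: [448.2, -232.3, 276.4]
ee_rot: [-180.0, -0.0, 79.8]
force: [-4.8, -0.0, 3.3]
gripper_width: 24.1
pos [ 448.2 -232.3  276.4] rot [-1.7998e+02 -2.0000e-02  7.9830e+01] w 24.1 t 57.08
turn rad [-0.0003 -0.0004  0.0005] shift mm [-0.   2.   0.4]
```

```bash
python3 -m jog '[[0.024,0,0.0006,-0.0006,0,0,0],[0.024,0,0.0006,-0.0006,0,0,0],[0.024,0,0.0006,-0.0006,0,0,0],[0.024,0,0.0002,-0.0002,0,0,0],[0.024,0,0,0,0,0,0]]'
python3 -c "
from h import *
plan(468.9-19*.984,-236.1+19*.177,276,79.8)"
```

```text
time_s: 57.7
ee_pos: [450.6, -232.8, 278.3]
ee_rot: [180.0, -0.0, 79.8]
force: [-1.9, 0.7, 1.3]
gripper_width: 24.0
pos [ 450.6 -232.8  278.3] rot [ 1.7996e+02 -1.0000e-02  7.9830e+01] w 24.0 t 57.7
turn rad [ 0.0007 -0.0001  0.0006] shift mm [-0.  -0.4  2.3]
```

```bash
python3 -m jog '[[0.024,0,-0.002,0,0,0,0],[0.024,0,0,-0.015,0,0,0],[0.024,0,0,-0.02,0,0,0],[0.024,0,0,0,0,0,0]]'
python3 -c "
from h import *
plan(446.3,-276.7,312,79.8)"
```

```text
time_s: 58.2
ee_pos: [449.2, -232.9, 315.5]
ee_rot: [179.7, 0.1, 79.8]
force: [0.1, 0.1, 0.4]
gripper_width: 24.0
pos [ 449.2 -232.9  315.5] rot [1.7969e+02 9.0000e-02 7.9830e+01] w 24.0 t 58.2
turn rad [0.0055 0.0016 0.0005] shift mm [-43.7   5.    3.5]
```

```bash
python3 -m jog '[[0.024,-0.022,0.0025,0,0,0,0],[0.024,-0.022,0.0025,0,0,0,0],[0.024,0,0,0.004,0,0,0],[0.024,0,0,0,0,0,0],[0.024,0,0,0.015,0,0,0],[0.024,0,0,0.015,0,0,0],[0.024,0,0,0,0,0,0],[0.024,0,0,0,0,0,0]]'
python3 -c "
from h import *
plan(461.05,-279.4,280,79.8)"
```

```text
time_s: 59.2
ee_pos: [445.7, -276.6, 279.2]
ee_rot: [-180.0, -0.0, 79.8]
force: [0.8, -1.5, -0.6]
gripper_width: 23.9
pos [ 445.7 -276.6  279.2] rot [-1.7999e+02 -1.0000e-02  7.9840e+01] w 23.9 t 59.2
turn rad [-0.0002 -0.0002  0.0008] shift mm [-0.  15.6 -0.8]
```

```bash
python3 -m jog '[[0.024,0,0.0036,-0.001,0,0,0],[0.024,0,0.0047,-0.0012,0,0,0],[0.024,0,0.0046,-0.0008,0,0,0],[0.024,0,0.0044,-0.0007,0,0,0],[0.024,0,0.0043,-0.0004,0,0,0],[0.024,0,0.0044,0.0003,0,0,0],[0.024,0,0.0043,0.0005,0,0,0],[0.024,0,0.0042,0.001,0,0,0],[0.024,0,0.0042,0.0012,0,0,0],[0.024,0,0.0035,0.0014,0,0,0],[0.024,0,0.0034,0.0016,0,0,0],[0.024,0,0,0,0,0,0]]'
python3 -c "
from h import *
plan(461.05+31*.984,-279.4-31*.177,276.8,79.8)"
```

```text
time_s: 60.7
ee_pos: [490.8, -284.8, 277.2]
ee_rot: [180.0, -0.0, 79.8]
force: [0.1, -0.7, -0.9]
gripper_width: 23.8
pos [ 490.8 -284.8  277.2] rot [ 1.7996e+02 -1.0000e-02  7.9830e+01] w 23.8 t 60.7
turn rad [ 0.0007 -0.0001  0.0006] shift mm [0.  0.8 0.4]
```

```bash
python3 -m jog '[[0.024,0,0.0008,0.0004,0,0,0],[0.024,0,0,0,0,0,0],[0.024,0,-0.003,-0.0003,0,0,0],[0.024,0,-0.003,0,0,0,0],[0.024,0,0,0,0,0,0]]' 4
python3 -c "
from h import *
plan(461.05+25*.984,-279.4-25*.177,277.3,79.8)"
python3 -m jog '[[0.018,0,0,0,0,0,0],[0.015,0,0,0,0,0,0]]' 4
python3 -m jog '[[0.0125,0,0,0,0,0,0],[0.0125,0,0,0,0,0,0]]' 4
python3 -m jog '[[0.0115,0,0,0,0,0,0],[0.0115,0,0,0,0,0,0]]' 4
```

```text
time_s: 61.32
ee_pos: [485.0, -283.8, 277.4]
ee_rot: [180.0, -0.0, 79.8]
force: [-0.0, -0.2, 0.3]
gripper_width: 24.2
pos [ 485.  -283.8  277.4] rot [179.99  -0.    79.82] w 24.2 t 61.33
turn rad [ 0.0001 -0.0001  0.0004] shift mm [0.  0.6 0.1]
time_s: 61.58
ee_pos: [485.4, -283.8, 277.3]
ee_rot: [180.0, -0.0, 79.8]
force: [0.1, -0.2, -0.1]
gripper_width: 15.5
time_s: 61.82
ee_pos: [485.3, -283.8, 277.3]
ee_rot: [180.0, -0.0, 79.8]
force: [-1.0, 0.5, -0.4]
gripper_width: 12.0
time_s: 62.08
ee_pos: [485.3, -283.8, 277.3]
ee_rot: [-180.0, -0.0, 79.8]
force: [0.2, 0.1, -0.3]
gripper_width: 11.8
```

Mid is gripped cleanly at 24.6 mm, which is 29.5° or digit 6.96. Next is the right wheel.

```bash
python3 -m jog '[[0.024,0,0,0,0,0,0],[0.024,0,0,0,0,0,0],[0.024,0,0,-0.015,0,0,0],[0.024,0,0,-0.02,0,0,0],[0.024,-0.022,-0.001,0,0,0,0],[0.024,-0.022,-0.0015,0,0,0,0],[0.024,0,0,0,0,0,0],[0.024,0,0,0,0,0,0]]' 20
python3 -c "
from h import *
plan(474.9,-326.6,277,79.8)"
```

```text
time_s: 63.08
ee_pos: [474.7, -327.0, 311.6]
ee_rot: [-179.9, -0.1, 79.8]
force: [-0.2, 0.2, -0.1]
gripper_width: 23.9
pos [ 474.7 -327.   311.6] rot [-1.7992e+02 -6.0000e-02  7.9770e+01] w 23.9 t 63.08
turn rad [-0.0013 -0.0011 -0.0006] shift mm [ 0.4  0.1 34.6]
```

```bash
python3 -m jog '[[0.024,0,0,0.02,0,0,0],[0.024,0,0,0.0145,0,0,0],[0.024,0,0,0,0,0,0],[0.024,0,-0.0045,0,0,0,0],[0.024,0,-0.0053,-0.0022,0,0,0],[0.024,0,-0.0053,-0.0021,0,0,0],[0.024,0,-0.0043,-0.0008,0,0,0],[0.024,0,-0.0042,-0.0007,0,0,0],[0.024,0,-0.0045,0,0,0,0],[0.024,0,-0.0044,0,0,0,0],[0.024,0,0,0,0,0,0],[0.024,0,0,0,0,0,0]]' 20
python3 -c "
from h import *
plan(453.25-5.2*.984,-322.7+5.2*.177,282.7,79.8)"
```

```text
time_s: 64.58
ee_pos: [442.7, -320.7, 283.1]
ee_rot: [-179.9, -0.0, 79.8]
force: [-0.0, -0.6, 0.3]
gripper_width: 24.0
pos [ 442.7 -320.7  283.1] rot [-1.7989e+02 -5.0000e-02  7.9830e+01] w 24.0 t 64.58
turn rad [-0.0019 -0.0009  0.0006] shift mm [-0.1  5.5  0.4]
```

```bash
python3 -m jog '[[0.024,0,0.0055,0.0004,0,0,0],[0.024,0,0,0,0,0,0],[0.018,0,0,0,0,0,0],[0.014,0,0,0,0,0,0],[0.0125,0,0,0,0,0,0],[0.0115,0,0,0,0,0,0],[0.0115,0,0,0,0,0,0]]' 4
python3 -c "
from h import *
plan(453.25-5.2*.984,-322.7+5.2*.177,282.7,79.8)"
```

```text
time_s: 65.45
ee_pos: [448.2, -321.8, 283.2]
ee_rot: [-180.0, -0.0, 79.8]
force: [-2.2, -0.2, 1.0]
gripper_width: 11.8
pos [ 448.2 -321.8  283.2] rot [-1.7996e+02 -1.0000e-02  7.9840e+01] w 11.8 t 65.45
turn rad [-0.0008 -0.0003  0.0007] shift mm [-0.  -0.1  0.5]
```

Right is set at −5.9°, digit 4.0. I'll check the left one the same way, with a gentle centred close.

```bash
python3 -m jog '[[0.024,0,0,0,0,0,0],[0.024,0,0,0,0,0,0],[0.024,0,0,-0.015,0,0,0],[0.024,0,0,-0.02,0,0,0],[0.024,0.03,-0.003,0,0,0,0],[0.024,0.03,-0.008,0,0,0,0],[0.024,0.028,-0.008,0,0,0,0],[0.024,0,0,0,0,0,0],[0.024,0,0,0,0,0,0]]' 20
python3 -c "
from h import *
plan(444.3,-231.7,277.8,79.8)"
```

```text
time_s: 66.58
ee_pos: [445.7, -232.5, 319.0]
ee_rot: [179.9, 0.1, 79.8]
force: [0.3, -0.1, -0.1]
gripper_width: 23.7
pos [ 445.7 -232.5  319. ] rot [1.7989e+02 5.0000e-02 7.9850e+01] w 23.7 t 66.58
turn rad [0.002  0.001  0.0009] shift mm [ 0.5 -1.6 41.2]
```

```bash
python3 -m jog '[[0.024,0,-0.0016,0.02,0,0,0],[0.024,0,0,0.015,0,0,0],[0.024,0,0,0.0055,0,0,0],[0.024,0,0,0,0,0,0],[0.024,0,0,0,0,0,0],[0.018,0,0,0,0,0,0],[0.015,0,0,0,0,0,0]]' 4
python3 -m jog '[[0.0125,0,0,0,0,0,0],[0.0125,0,0,0,0,0,0]]' 4
python3 -m jog '[[0.0115,0,0,0,0,0,0],[0.0115,0,0,0,0,0,0]]' 4
python3 -c "
from h import *
plan(468.9-25*.984,-236.1+25*.177,277.8,79.8)"
```

```text
time_s: 67.45
ee_pos: [443.8, -231.6, 278.1]
ee_rot: [180.0, 0.0, 79.8]
force: [0.1, -0.0, -0.4]
gripper_width: 15.5
time_s: 67.7
ee_pos: [444.0, -231.7, 277.9]
ee_rot: [179.9, 0.0, 79.8]
force: [1.5, -0.8, -0.4]
gripper_width: 12.5
time_s: 67.95
ee_pos: [444.0, -231.7, 277.8]
ee_rot: [180.0, 0.0, 79.8]
force: [1.3, 0.4, -0.6]
gripper_width: 11.6
pos [ 444.  -231.7  277.8] rot [179.96   0.    79.84] w 11.6 t 67.95
turn rad [0.0008 0.     0.0006] shift mm [ 0.1  0.3 -0. ]
```

Left is gripped cleanly at −25.3 mm, which is −30.4° or digit 1.97. I retreat and do the final check.

```bash
python3 -m jog '[[0.024,0,0,0,0,0,0],[0.024,0,0,0,0,0,0],[0.024,0,0,-0.015,0,0,0],[0.024,0,0,-0.03,0,0,0],[0.024,0,0,-0.05,0,0,0],[0.024,0.03,-0.03,0,0,0,0],[0.024,0.055,-0.02,0,0,0,0],[0.024,0.055,0,0,0,0,0],[0.024,0.055,0.01,0,0,0,0],[0.024,0.055,0.02,0,0,0,0],[0.024,0.055,0.02,0,0,0,0],[0.024,0,0,0,0,0,0]]' 20
python3 -c "
from h import *
fit_levers('scene',(-30,30,-6),pose=(461.05,-279.4)); fit_levers('scene',(-30,30,-6)); fit_levers('top',(-30,30,-6))
depth_levers((461.05,-279.4))
ov_counter('scene','pics/f1.png',(459.7,-279.4,-10.2),(-30,30,-6))
ov_counter('top','pics/f3.png',(461,-276.5,-10.2),(-30,30,-6))
f=grab('scene'); cv2.imwrite('pics/f2.png',cv2.resize(f['color'][130:370,110:510],None,fx=2,fy=2,interpolation=cv2.INTER_CUBIC))
for l in ['tub','tin','tape']: print(l,[(round(x['p'],2),np.round(x['location'],0).tolist()) for x in vision.find_in('scene',l)[:2]])
"
```

```text
time_s: 69.45
ee_pos: [498.9, 71.4, 373.6]
ee_rot: [179.9, -0.1, 80.1]
force: [-1.0, 0.2, -0.4]
gripper_width: 23.9
scene [ 461.05 -279.4   -30.71   23.11   -8.74] digits [1.94 6.43 3.77] 152.8
scene [ 459.29 -278.94  -29.74   28.01   -7.  ] digits [2.02 6.83 3.92] 135.3
top [ 458.8  -278.13  -24.35   30.11  -13.81] digits [2.47 7.01 3.35] 118.8
top L 27 -28.1 [-26.   47.1  92.5]
top M 32 25.9 [23.3  2.8 91.7]
top R 28 -7.2 [ -6.7 -41.2  98.8]
scene L 56 -31.4 [-28.   41.6  91. ]
scene M 59 23.7 [20.5 -2.2 90.3]
scene R 59 -9.6 [ -7.9 -46.2  97.7]
tub []
tin [(0.89, [639.0, -191.0, 58.0])]
tape [(0.91, [656.0, 10.0, 31.0]), (0.34, [462.0, -277.0, 62.0])]
```

View pics/f1.png

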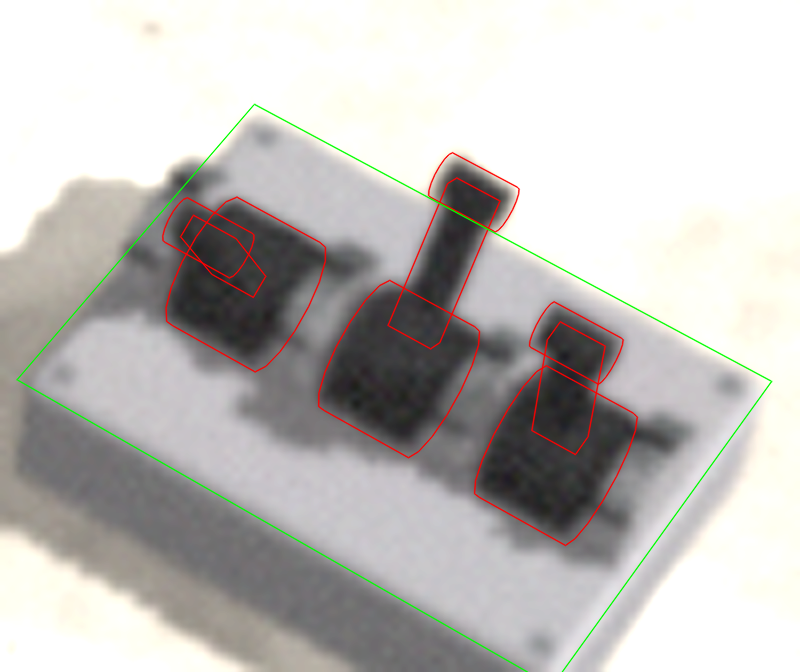

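View pics/f2.png

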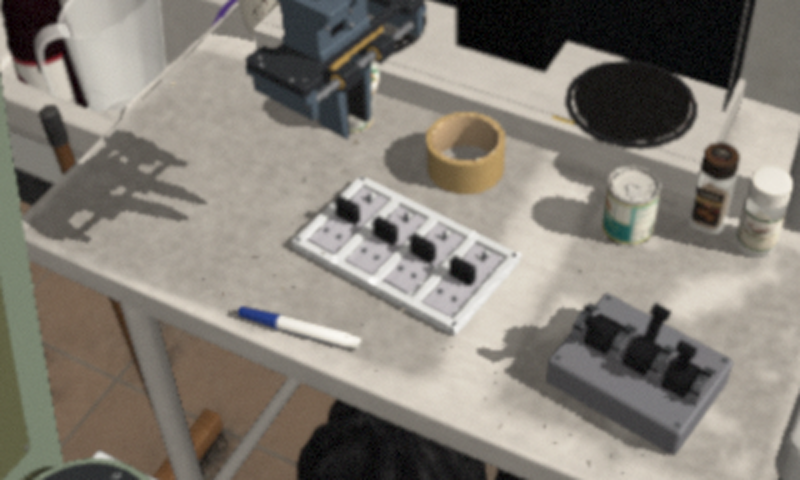

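View pics/f3.png

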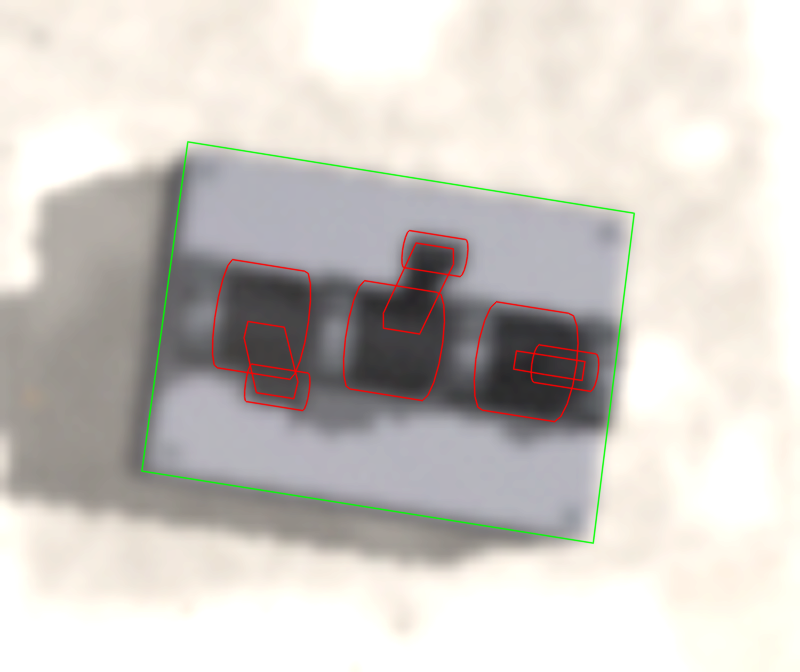

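```bash
python3 -m jog '[[0.024,0.05,0,-0.03,0,0,0],[0.024,0.06,0,0,0,0,0],[0.024,0.06,0,0,0,0,0],[0.024,0.04,0,0,0,0,0],[0.024,0,0,0,0,0,0]]'
python3 -c "
from h import *
fs=[grab('scene') for _ in range(6)]; fr=fs[0]
fr['depth']=np.mean([f['depth'] for f in fs],0); W=unproj_all(fr)
c,s=np.cos(np.radians(-8.1)),np.sin(np.radians(-8.1)); d=W[...,:2]-[508.9,9.3]; X=c*d[...,0]+s*d[...,1]; Y=-s*d[...,0]+c*d[...,1]
for n,y in zip('1234',(78,26,-26,-78)):
    print(n,[round(float(np.median(W[...,2][(abs(X-a)<8)&(abs(Y-y-b)<5)])),1) for a,b in ((-40,-10),(-40,8),(22,-10),(40,-12))],'rim',round(float(np.median(W[...,2][(abs(X)<50)&(abs(Y-y+26)<3)])),1))
for cam in ('top','scene'):
  for l in ['tub','tin','tape']: print(cam,l,[(round(x['p'],2),np.round(x['location'],0).tolist()) for x in vision.find_in(cam,l)[:1]])
overlay('scene','pics/f4.png',(508.7,9.1,-8.1),None,0,ctr=(500,0,20),half=(66,50),k=6)
"
```

```text
time_s: 70.92
ee_pos: [534.7, 277.9, 402.0]
ee_rot: [-180.0, -0.0, 80.0]
force: [-0.5, 0.2, 0.2]
gripper_width: 24.1
1 [-590.3, -618.1, -414.4, -420.9] rim -528.5
2 [11.2, -594.4, -550.0, 10.9] rim -589.5
3 [11.0, 11.1, 11.6, 10.6] rim 13.1
4 [10.8, 10.8, 10.6, 10.7] rim 12.9
top tub [(0.85, [678.0, 179.0, 70.0])]
top tin []
top tape [(0.62, [494.0, -61.0, 11.0])]
scene tub [(0.67, [670.0, 171.0, 70.0])]
scene tin [(0.71, [639.0, -193.0, 60.0])]
scene tape [(0.75, [659.0, 10.0, 32.0])]
```

View pics/f4.png

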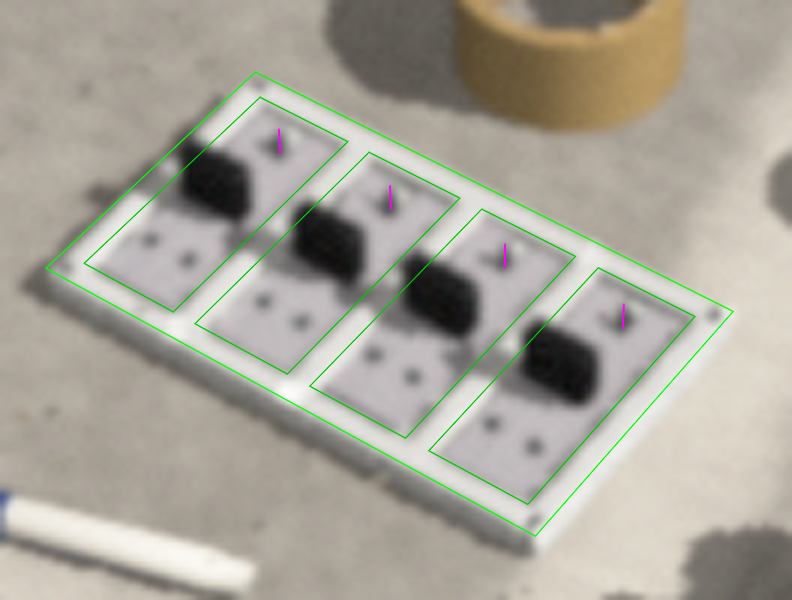

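```bash
python3 -c "
from h import *
fr=grab('scene'); W=unproj_all(fr); k=W[...,2]>-20
c,s=np.cos(np.radians(-8.1)),np.sin(np.radians(-8.1)); d=W[...,:2]-[508.9,9.3]; X=c*d[...,0]+s*d[...,1]; Y=-s*d[...,0]+c*d[...,1]
for n,y in zip('1234',(78,26,-26,-78)):
    print(n,[round(float(np.median(W[...,2][k&(abs(X-a)<8)&(abs(Y-y-b)<5)])),1) for a,b in ((-40,-10),(-40,8),(22,-10),(40,-12))],'rim',round(float(np.median(W[...,2][k&(abs(X)<50)&(abs(Y-y+26)<3)])),1))
ticket.job_done(); print(status.state()['time_s'])
"
```

```text
1 [11.5, 11.4, 10.2, 12.2] rim 13.3
2 [11.3, 11.9, 10.7, 11.6] rim 13.8
3 [11.2, 11.0, 10.9, 10.5] rim 13.6
4 [12.4, 11.9, 11.4, 10.2] rim 13.2
the job is handed in; nothing more can be done
the job is handed in; nothing more can be done
```

All four blades are seated in the cassette, the counter is set to 2 - 7 - 4, and I handed the job in at about 71 s.

- **Blades:** each one went into its own pocket and met the floor with a light touch of 2–9 N. In the last pictures the plates lie flat, about 2 mm below the rim at both ends, with the pin in every notch.
- **Lever wheels:** gripped at their final positions, the knobs read 1.97, 6.96 and 4.0, based on an axle position I found by touching the counter's two faces.
- **Checks that disagreed on the wheels:**
  - The scene camera's fit gave 2.02, 6.83 and 3.92, but placed the axle about 1.5 mm off the touched position. With the touched axle position, the same fit gave 1.94, 6.43 and 3.77.
  - The top camera's fit was poor (2.47, 7.01, 3.35), and I discounted it because of shadows.
  - If the cameras are right about the axle, the wheels are still within about 0.15 digit.
- **First try on the left wheel:** closing the grip there stopped it about 4° short of digit 2. I found the axle by touch and set it again.
- **Bystanders:** in the last scene pictures the tub, tin and tape roll were where they started. In the last top picture only the tub was found.

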